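# Lock the specimen carriers and hang them up

### The arm

A 6-joint arm with a two-finger parallel gripper is mounted at the origin on a cart in front of the work surface, level with it; the furniture and walls round the work are solid. World frame = base frame: x ahead of the robot, y to its left, z up, the work surface at z = 0. Lengths are in m, angles in rad, forces in N, time in s.
With the tool pointing down it reaches from about 0.35 to 0.775 m from the base axis. Payload 7.3 kg.
Tool frame: the origin (TCP) lies at the very end of the fingers, on their centre line; the grasp point (between the pads) lies 19 mm behind it (robot.tcp_to_grasp is the distance from the TCP to the grasp point, in m); x points along the fingers, y is the direction in which the jaws open and shut, and the axes are right-handed (so a half turn about x gives the same grasp; the last joint's range is limited). The gripper opens to 92 mm and grips with 3 to 60 N. Pads are 19 mm wide; open, the fingers measure 130 mm over their backs; the gripper's body (75 mm by 190 mm) begins 47 mm behind the grasp point.
Start: joints at [-1.317, 0.342, 1.524, -0, 1.275, -0.146], TCP at [0.204, -0.484, 0.227] pointing down, gripper open.
Joint ranges: [-2.53, 2.53], [-0.77, 2.02], [0.04, 2.7], [-1, 4.14], [0.28, 2.66], [-3.11, 3.11]. Speed limits (rad/s): [2.57, 2.57, 3.14, 3.14, 3.14, 3.14].

### API

Orientations are given as [roll, pitch, yaw] about the fixed x, y, z axes, in that order (R = Rz(yaw) Ry(pitch) Rx(roll)).
In Python, from cell import robot gives the robot as it stands.
- The arm moves only by the tool move_arm, never from a script. Its argument "increments" is a list of rows, each a list of 4 numbers: the shift along the tool's x, y, z normalised to -1 to 1, where 1 is 40 cm, then the turn about the tool's x normalised to -1 to 1, where 1 is 60 degrees. In form: [[dx, dy, dz, twist], ...]. A call has 1 to 5 rows; each row is the pose to reach, as a shift and turn from the pose commanded when the call began, along the tool's axes at that moment; what a row does not reach only later rows make up. A row lasts 1/8 s, in which the tool goes at most 62.5 mm and 10.7 degrees, less where a joint would pass 70% of its speed; a pose out of reach is approached as far as the arm can. A call with a number of a shift or a turn outside -1 to 1 is refused whole. A call with a gripper value outside its range is refused whole. "gripper" is the closure, from 0 (fully open) to 1 (shut), set as the call begins (left out, the last holds). The fingers move at their own pace and stop on an object; "squeeze" is the grip in N (left out, the last holds). Time passes only in rows, so rows that repeat a pose let the fingers close. It gives the time, the measured TCP pose, the force and the opening at its end, in the units of the state.
- robot.observe(): the state, without advancing time (a new reading comes with each control period).
- robot.read_camera(name): name is "scene" or "side" or "wrist"; returns the picture (400x640x3 uint8, red, green, blue); there is no depth.
- robot.camera_params(name): a dict with "fx", "fy", "cx", "cy" (pixels), "k1" (the pictures are not rectified: a ray, as slopes to the right and down, at radius r is drawn at 1 + k1 r^2 times it, then the intrinsics apply), "R" (3x3) and "t" (3): a world point X has camera coordinates R X + t; the wrist camera has in their place "tool_from_camera" (4x4, takes a point from camera to tool coordinates, whose origin is the TCP and whose axes are the tool frame's). Camera axes: x right, y down, z forward; pixel columns grow to the right and rows downward; lengths in m; the calibration is good to about 2 mm. A picture is of the moment at which its call begins: read the wrist's pose just before it. camera_params takes no time and is no camera call.
- robot.hand_in(): hands the job in, once; it reports no verdict.
The state is a dict: "time": time; "qpos": joint angles; "qvel": joint speeds; "joint_efforts": joint torques, N m; "tool_pos": TCP position; "tool_rot": TCP orientation; "contact_force": force on the tool from outside, world axes, zero at the start; "torque": the same for the moment, N m; "opening": finger opening in m.
Only numpy, scipy, OpenCV 4.12 (cv2) and the standard library are available. Lean on these libraries where they do the work, as an engineer would, in place of code of your own. Each camera call takes 0.05 s, during which the arm holds its last target.

### The job

For every specimen carrier on the bench: press one end squarely against the bent steel stop bracket until its plunger is fully home, turn the carrier end for end and press the other plunger fully home in the same way. Then hang the locked carrier by the window in its upright plate on a peg of the wooden rack. At the end all the carriers that are there hang freely on the pegs, and the small glass flask standing to the right of the bracket has not been knocked over.

Things in the scene. Friction and masses are not known exactly. Their poses are not given: they have to be found in the camera images.
- carrier_1_mid (a point): Specimen carrier, 0.31 kg, 92 mm tall. Point: centre of its window, 46 mm above its underside. Aluminium tray 84 (x) x 44 (y) x 28 mm high; upright steel plate in its middle, 12 mm thick (y), 48 wide (x). Window 28 mm wide, 32 to 60 mm up, top corners cut, goes through the plate along y; grip the tab above it (60 to 92 mm up) across the 12 mm. A plunger at each end (+x, -x), 18 mm up.
- carrier_1_p (a joint): Plunger with a 20 mm brass head at the +x end of carrier 1; value = m pressed in. At 0 the head's outer face stands 58 mm from the carrier's middle (16 mm out of the tray), at 0.012 it is fully home (46 mm). Moves at about 4 N, stays where left.
- carrier_1_n (a joint): Plunger with a 20 mm brass head at the -x end of carrier 1; value = m pressed in. At 0 the head's outer face stands 58 mm from the carrier's middle (16 mm out of the tray), at 0.012 it is fully home (46 mm). Moves at about 4 N, stays where left.
- carrier_2_mid (a point): Specimen carrier, 0.31 kg, 92 mm tall. Point: centre of its window, 46 mm above its underside. Aluminium tray 84 (x) x 44 (y) x 28 mm high; upright steel plate in its middle, 12 mm thick (y), 48 wide (x). Window 28 mm wide, 32 to 60 mm up, top corners cut, goes through the plate along y; grip the tab above it (60 to 92 mm up) across the 12 mm. A plunger at each end (+x, -x), 18 mm up.
- carrier_2_p (a joint): Plunger with a 20 mm brass head at the +x end of carrier 2; value = m pressed in. At 0 the head's outer face stands 58 mm from the carrier's middle (16 mm out of the tray), at 0.012 it is fully home (46 mm). Moves at about 4 N, stays where left.
- carrier_2_n (a joint): Plunger with a 20 mm brass head at the -x end of carrier 2; value = m pressed in. At 0 the head's outer face stands 58 mm from the carrier's middle (16 mm out of the tray), at 0.012 it is fully home (46 mm). Moves at about 4 N, stays where left.
- carrier_3_mid (a point): Specimen carrier, 0.31 kg, 92 mm tall. Point: centre of its window, 46 mm above its underside. Aluminium tray 84 (x) x 44 (y) x 28 mm high; upright steel plate in its middle, 12 mm thick (y), 48 wide (x). Window 28 mm wide, 32 to 60 mm up, top corners cut, goes through the plate along y; grip the tab above it (60 to 92 mm up) across the 12 mm. A plunger at each end (+x, -x), 18 mm up.
- carrier_3_p (a joint): Plunger with a 20 mm brass head at the +x end of carrier 3; value = m pressed in. At 0 the head's outer face stands 58 mm from the carrier's middle (16 mm out of the tray), at 0.012 it is fully home (46 mm). Moves at about 4 N, stays where left.
- carrier_3_n (a joint): Plunger with a 20 mm brass head at the -x end of carrier 3; value = m pressed in. At 0 the head's outer face stands 58 mm from the carrier's middle (16 mm out of the tray), at 0.012 it is fully home (46 mm). Moves at about 4 N, stays where left.
- stop_face (a point): Front of the fixed bent steel stop bracket: upright plate 90 mm wide, 60 mm high, its foot behind it. Point: middle of the plate's front face, 18 mm above the bench. x points horizontally into the plate, away from its free front side; z up. A carrier forced down on the bench drags and tilts: press it just clear of the bench.
- peg_1 (a point): The left (robot's view) of 3 pegs, 110 mm apart, 10 mm thick, on a fixed rack. Point: on the peg's axis, where a carrier should hang, 129 mm up. x runs along the peg to the board (front 75 mm on, top 150 mm up); tip 55 mm the other way, upturned, axis there 7 mm higher. Rack foot under the pegs 8 mm high. A hanging carrier's window centre is 9 mm below the axis.
- peg_2 (a point): The middle (robot's view) of 3 pegs, 110 mm apart, 10 mm thick, on a fixed rack. Point: on the peg's axis, where a carrier should hang, 129 mm up. x runs along the peg to the board (front 75 mm on, top 150 mm up); tip 55 mm the other way, upturned, axis there 7 mm higher. Rack foot under the pegs 8 mm high. A hanging carrier's window centre is 9 mm below the axis.
- peg_3 (a point): The right (robot's view) of 3 pegs, 110 mm apart, 10 mm thick, on a fixed rack. Point: on the peg's axis, where a carrier should hang, 129 mm up. x runs along the peg to the board (front 75 mm on, top 150 mm up); tip 55 mm the other way, upturned, axis there 7 mm higher. Rack foot under the pegs 8 mm high. A hanging carrier's window centre is 9 mm below the axis.
- flask_mid (a point): Small conical glass flask, 61 mm wide, 105 mm tall, a loose bystander to leave standing. Point: on its axis, 52 mm above its underside; z up when it stands.
Mind the look-alikes: they are no part of the job. What is shaped like the part that bears flask_mid but orange or red is not meant.

How it is judged:
By the outcome, as a careful person would: the job done as asked, in the order asked, and still so for the second after the job is handed in, with the robot touching nothing.
Of carrier_1, carrier_2, carrier_3 only 2 to 3 are there at a start; the rules pass over those that are not, and their reading is None.
At some moment in a run one of carrier_1, carrier_2, carrier_3 may be knocked a few centimetres aside while the robot is not near it.
Once in a run the grip may slacken for a moment while it holds something.
It also fails if it takes over 210 s, if anything falls off the work surface, if the arm or the gripper's body presses on something with over 40 N, if the wrist force passes 120 N, or if a joint passes its speed limit or range.

## Working session

There is one attempt and no reset: what is moved stays moved. The work goes in short steps, Python scripts to look and compute and a tool call to move; the robot and the scene stay as the last step left them, time stands still between calls to the robot, and variables do not carry over. Pictures are saved under pics/ and viewed, and the job is handed in when it is done.

Besides the shell and the picture viewer there is one more tool, called after "Emit:" as name(argument=value, ...), one argument or row to a line, values as JSON. move_arm: Moves the arm, as the interface text tells. Its arguments: {"type":"object","properties":{"increments":{"type":"array","items":{"type":"array","items":{"type":"number"}}},"gripper":{"type":"number"},"squeeze":{"type":"number"}},"required":["increments"]}

```bash
ls; mkdir -p pics; python3 - <<'E'
from cell import robot
import cv2
print(robot.observe())
for n in ["scene","side","wrist"]:
    p=robot.camera_params(n); print(n,{k:(v.tolist() if hasattr(v,'tolist') else v) for k,v in p.items()})
    im=robot.read_camera(n); cv2.imwrite(f"pics/{n}0.png",im[:,:,::-1])
E
```

```text
pics
{'time': 0.0, 'qpos': array([-1.31698725e+00,  3.42698996e-01,  1.52503265e+00,  1.86456895e-05,
        1.27539575e+00, -1.46003159e-01]), 'qvel': array([-0.00067748,  0.00024558, -0.00010193, -0.00104332, -0.00028954,
       -0.00010433]), 'joint_efforts': array([-1.67257822e-03, -4.31255865e+01, -2.44218671e+01,  7.18111242e-02,
        5.61797374e-02, -9.93968547e-05]), 'tool_pos': array([ 0.20427321, -0.48318086,  0.22605182]), 'tool_rot': array([-1.72841635,  1.56926148,  1.81298309]), 'contact_force': array([ 0.11525038, -0.00700619,  0.10573714]), 'torque': array([-0.01366748, -0.00433054,  0.02070716]), 'opening': 0.09196403917446003}
scene {'fx': 413.42647386436624, 'fy': 413.42647386436624, 'cx': 322.46959709240673, 'cy': 199.40530411003422, 'k1': -0.013244053607154088, 'R': [[-0.5094983719277494, -0.8604368404629463, -0.007736444733505455], [-0.40224667138563724, 0.24611481924756337, -0.8818305455731924], [0.7606635421539197, -0.4461792681432893, -0.4715029547277207]], 't': [0.12461612529172336, 0.3333428962216856, 1.0716055503185782]}
side {'fx': 447.52678230905883, 'fy': 447.52678230905883, 'cx': 318.4117784526158, 'cy': 202.79728649082747, 'k1': -0.0009108006168549612, 'R': [[0.9984973964347917, -0.054796462234708826, 0.0005450133054988754], [-0.026156786432833912, -0.485319562540008, -0.8739455044449181], [0.04815362744851271, 0.8726180550175062, -0.486023618995018]], 't': [-0.5421994482272277, 0.019790619371271807, 1.7437743078307606]}
wrist {'fx': 349.8646070094024, 'fy': 349.8646070094024, 'cx': 317.23798798837726, 'cy': 196.38044042812933, 'k1': -0.07086293136637967, 'tool_from_camera': [[0.0005004414048733743, -0.2879934325388348, 0.9576322532020826, -0.15729942819552148], [0.9999995479574311, 0.000918352552715519, -0.0002464011356407552, 0.0004954607545334389], [-0.0008084821154561441, 0.9576319436208705, 0.2879937619351856, -0.07809827157283587], [0.0, 0.0, 0.0, 1.0]]}
```

View pics/scene0.png

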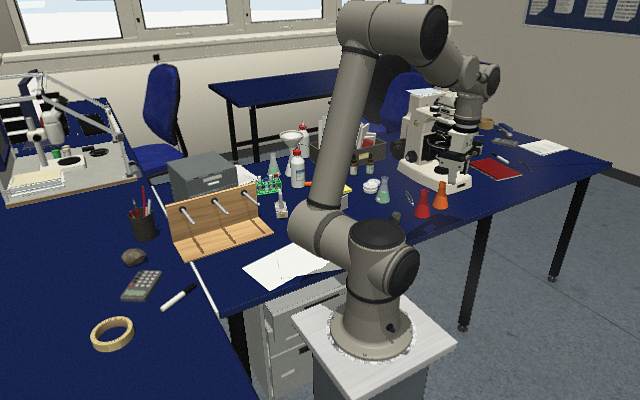

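View pics/side0.png

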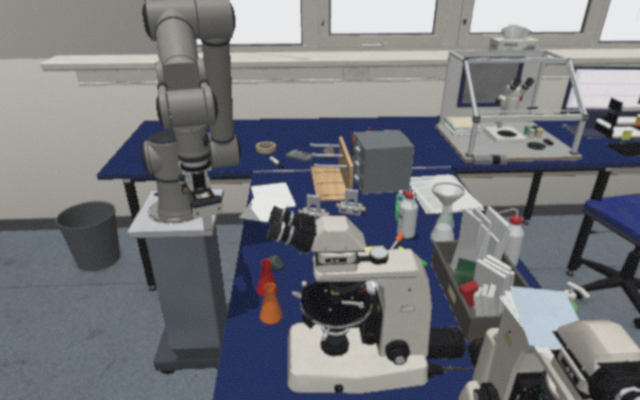

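View pics/wrist0.png

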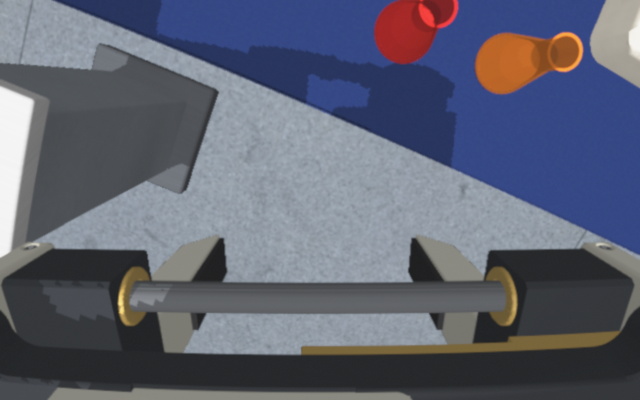

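```bash
cat > h.py <<'E'
import numpy as np, cv2
from scipy.spatial.transform import Rotation as Rn
from cell import robot
def cam(n,st=None):
    p=robot.camera_params(n)
    if n!="wrist": R=np.array(p["R"]);t=np.array(p["t"])
    else:
        st=st or robot.observe()
        T=np.array(p["tool_from_camera"]); Rt=Rn.from_euler('xyz',st["tool_rot"]).as_matrix()
        Rc=Rt@T[:3,:3]; c=Rt@T[:3,3]+st["tool_pos"]; R=Rc.T;t=-R@c
    return p,R,t
def ray(n,uv,C=None):
    p,R,t=C or cam(n)
    K=np.array([[p["fx"],0,p["cx"]],[0,p["fy"],p["cy"]],[0,0,1]])
    s=cv2.undistortPoints(np.array(uv,float).reshape(-1,1,2),K,np.array([p["k1"],0,0,0.]),None,None,None).reshape(-1,2)
    d=np.c_[s,np.ones(len(s))]@R
    return -R.T@t,d
def onz(n,uv,z,C=None):
    c,d=ray(n,uv,C); return c+d*((z-c[2])/d[:,2])[:,None]
def proj(n,X,C=None):
    p,R,t=C or cam(n)
    K=np.array([[p["fx"],0,p["cx"]],[0,p["fy"],p["cy"]],[0,0,1]])
    return cv2.projectPoints(np.array(X,float).reshape(-1,1,3),cv2.Rodrigues(R)[0],t,K,np.array([p["k1"],0,0,0.]))[0].reshape(-1,2)
def tri(a,b):
    # a,b: (C, uv)
    A=np.zeros((3,3));B=np.zeros(3)
    for C,uv in (a,b):
        c,d=ray(None,[uv],C); d=d[0]/np.linalg.norm(d[0]); P=np.eye(3)-np.outer(d,d); A+=P;B+=P@c
    return np.linalg.solve(A,B)
def inc(pos,st=None):
    """increments for moving TCP to world pos"""
    st=st or robot.observe()
    Rt=Rn.from_euler('xyz',st["tool_rot"]).as_matrix()
    return Rt.T@(np.array(pos)-st["tool_pos"])/0.4
def yaw(st=None):
    st=st or robot.observe()
    Rt=Rn.from_euler('xyz',st["tool_rot"]).as_matrix()
    return np.degrees(np.arctan2(Rt[1,1],Rt[0,1]))  # direction of tool y in world
def shot(n,name):
    st=robot.observe(); im=robot.read_camera(n)[:,:,::-1].copy(); cv2.imwrite(f"pics/{name}.png",im); return im,cam(n,st)
def crop(im,x0,y0,x1,y1,name,s=None):
    s=s or min(800/(x1-x0),600/(y1-y0))
    cv2.imwrite(f"pics/{name}.png",cv2.resize(im[y0:y1,x0:x1],None,fx=s,fy=s,interpolation=cv2.INTER_CUBIC))
E
python3 - <<'E'
from h import *
st=robot.observe(); print(Rn.from_euler('xyz',st["tool_rot"]).as_matrix().round(3))
im=cv2.imread("pics/scene0.png"); crop(im,160,140,480,300,"c0")
im=cv2.imread("pics/side0.png"); crop(im,240,140,480,320,"c1")
E
```

```text
[[-0.     0.389 -0.921]
 [ 0.001 -0.921 -0.389]
 [-1.    -0.001 -0.   ]]
```

View pics/c0.png

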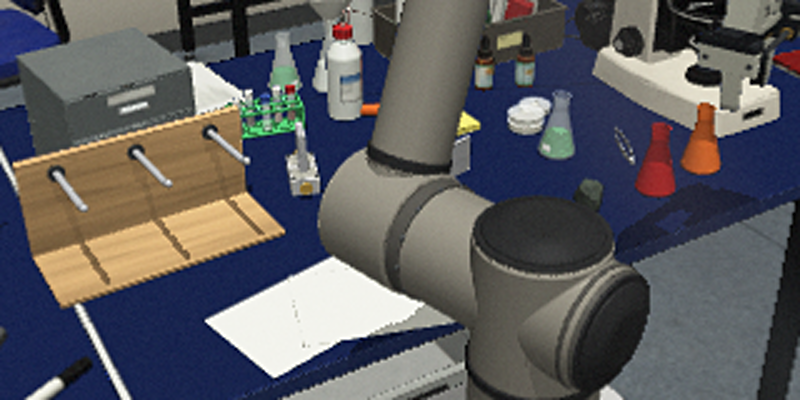

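View pics/c1.png

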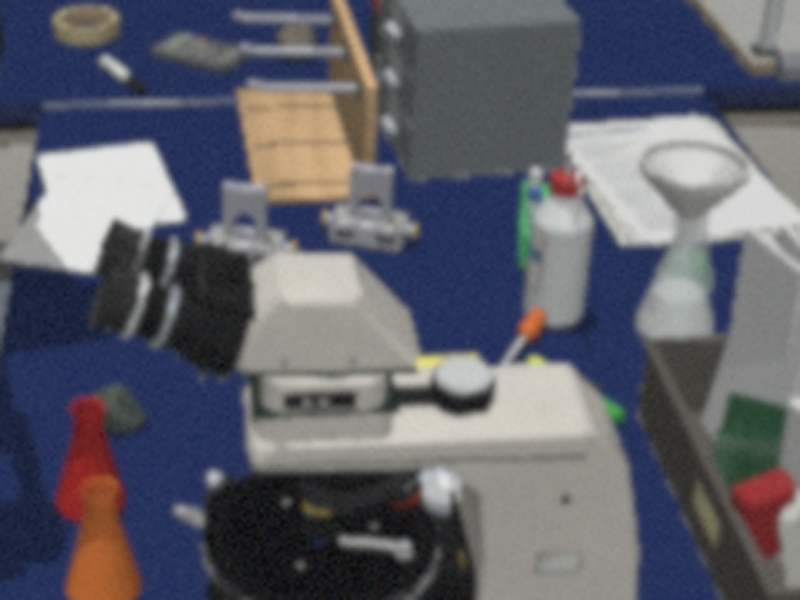

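```bash
python3 - <<'E'
from h import *
print("side", onz("side",[[313,212],[350,210],[245/3.333+240,95/3.333+140],[280,265],[268,275],[270,305],[275,200]],0.018).round(3))
print("scene", onz("scene",[[281,215],[384,200],[422,215],[438,205],[396,218],[345,205],[186,262],[273,232],[410,200]],0.0).round(3))
C1=cam("scene");C2=cam("side")
# peg tips: scene left peg tip, side
s=2.5
for a,b in (((160+83/s,140+208/s),(240+235/3.333,140+15/3.333)),((160+168/s,140+184/s),(240+243/3.333,140+50/3.333)),((160+246/s,140+160/s),(240+250/3.333,140+84/3.333))):
  print(tri((C1,a),(C2,b)).round(3))
print(-C1[1].T@C1[2],-C2[1].T@C2[2])
E
```

```text
side [[ 0.518 -0.091  0.018]
 [ 0.658 -0.083  0.018]
 [ 0.537  0.299  0.018]
 [ 0.401 -0.413  0.018]
 [ 0.365 -0.46   0.018]
 [ 0.377 -0.593  0.018]
 [ 0.372  0.011  0.018]]
scene [[ 0.647 -0.053  0.   ]
 [ 0.538 -0.466  0.   ]
 [ 0.366 -0.514  0.   ]
 [ 0.392 -0.623  0.   ]
 [ 0.4   -0.415  0.   ]
 [ 0.585 -0.307  0.   ]
 [ 0.535  0.338  0.   ]
 [ 0.553  0.024  0.   ]
 [ 0.482 -0.556  0.   ]]
[0.525 0.296 0.136]
[0.531 0.185 0.134]
[0.534 0.075 0.136]
[-0.61755349  0.50331186  0.80018122] [ 0.45793334 -1.54175478  0.86510693]
```

Emit:
move_arm(
  increments=[
    [-0.15,0,0,0],
    [-0.3,0,0,0],
    [-0.4,-0.06,-0.08,0],
    [-0.45,-0.14,-0.18,0],
    [-0.48,-0.22,-0.3,0],
  ],
)

```text
time: 0.78
tool_pos: [0.281, -0.3548, 0.4196]
tool_rot: [1.729, 1.569, -1.014]
contact_force: [0.5, -0.6, 0.2]
opening: 0.0919
```

Emit:
move_arm(
  increments=[
    [0,-0.08,-0.1,0],
    [0,-0.17,-0.22,0],
    [0,-0.26,-0.34,0],
    [0,-0.35,-0.46,0],
    [0,-0.35,-0.46,0],
  ],
)

```text
time: 1.4
tool_pos: [0.3969, -0.1518, 0.4187]
tool_rot: [-2.401, 1.57, 1.148]
contact_force: [-0.5, -1.6, 0.7]
opening: 0.0918
```

```bash
python3 - <<'E'
from h import *
print(robot.observe()["tool_pos"],yaw())
for n in ["scene","wrist"]: shot(n,n+"1")
E
```

```text
[ 0.39688156 -0.15181992  0.41870064] -66.68084145294033
```

View pics/scene1.png

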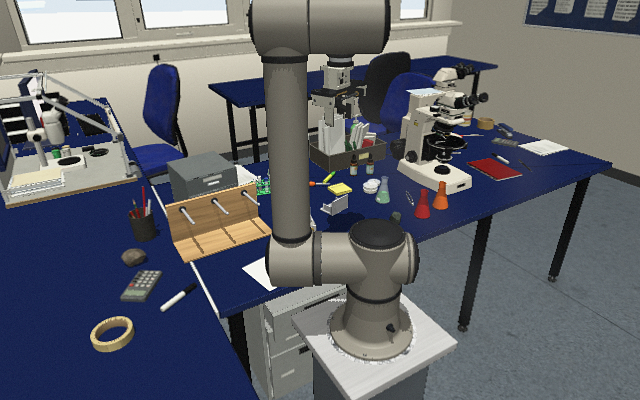

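View pics/wrist1.png

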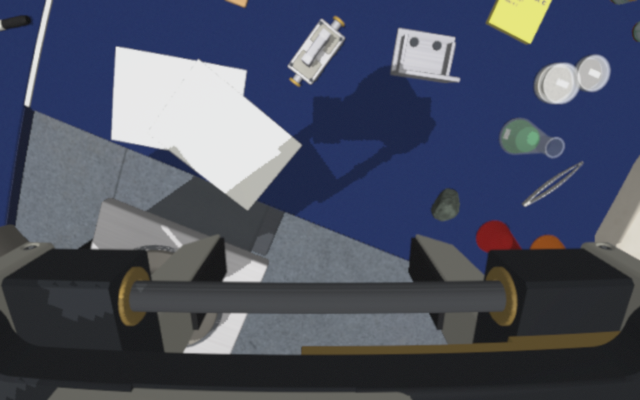

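Emit:
move_arm(
  increments=[
    [0,-0.01,-0.12,0],
    [0,-0.03,-0.26,0],
    [0,-0.04,-0.4,0],
    [0,-0.05,-0.51,0],
    [0,-0.05,-0.51,0],
  ],
)

```text
time: 2.12
tool_pos: [0.5774, -0.0584, 0.4162]
tool_rot: [-0.588, 1.567, 2.953]
contact_force: [-0.6, -0.7, -0.2]
opening: 0.0918
```

```bash
python3 - <<'E'
from h import *
print(robot.observe()["tool_pos"],yaw())
for n in ["side","wrist"]: im,C=shot(n,n+"2")
import pickle
st=robot.observe(); pickle.dump(cam("wrist",st),open("C2.pkl","wb"))
E
```

```text
[ 0.57740885 -0.05844077  0.41622034] -67.12390797187564
```

View pics/wrist2.png

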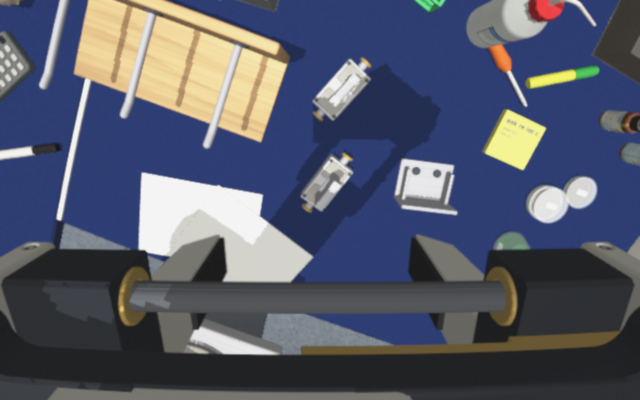

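```bash
python3 - <<'E'
from h import *
im=cv2.imread("pics/wrist2.png")
crop(im,290,45,480,225,"c2",s=3.3)
crop(im,30,0,300,160,"c3",s=2.9)
E
```

```text
(no output)
```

View pics/c2.png

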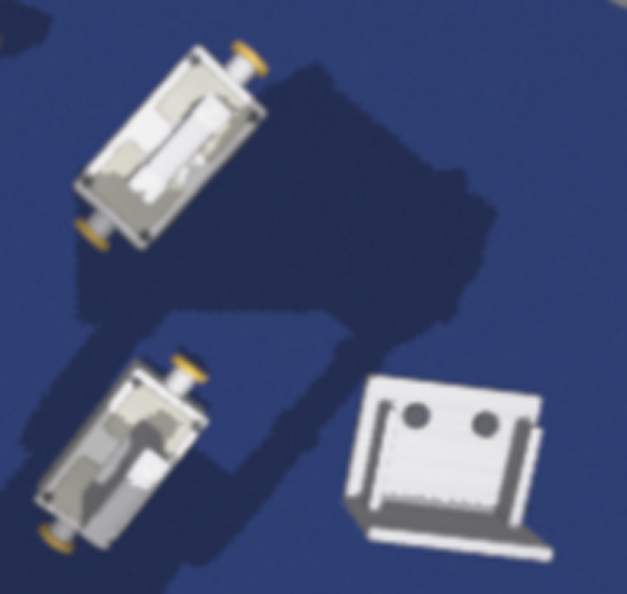

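View pics/c3.png

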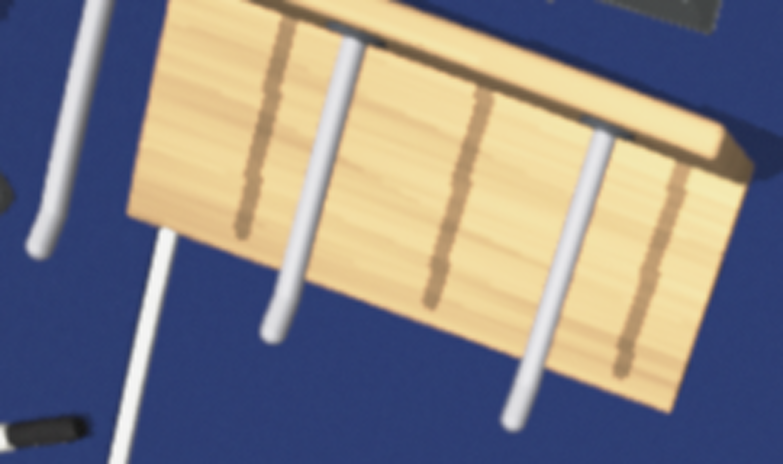

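```bash
python3 - <<'E'
from h import *
import pickle
C=pickle.load(open("C2.pkl","rb"))
def f(pts,x0,y0,s): return (np.array(pts,float)+.5)/s-.5+[x0,y0]
def ln(a): d=a[1]-a[0]; return np.linalg.norm(d[:2]).round(4),np.degrees(np.arctan2(d[1],d[0])).round(2)
for n,p in (("A",[(198,48),(265,115),(143,248),(76,185)]),("B",[(135,362),(208,422),(105,548),(37,498)])):
    X=onz(None,f(p,290,45,3.3),0.028,C); print(n,X.round(4).tolist(),"c",X.mean(0).round(4),"long",ln(X[[2,1]]),ln(X[[3,0]]),"short",ln(X[[0,1]]),ln(X[[2,3]]))
for n,p in (("Aplung",[(86,236),(242,60)]),("Bplung",[(52,540),(192,370)])):
    X=onz(None,f(p,290,45,3.3),0.018,C); print(n,X.round(4).tolist(),X.mean(0),ln(X))
X=onz(None,f([(370,542),(551,560)],290,45,3.3),0.060,C);print("stop",X,X.mean(0),ln(X))
X=onz(None,f([(370,377),(541,398)],290,45,3.3),0.003,C);print("foot back",X,X.mean(0),ln(X))
for p in ([(540,365),(603,132)],[(292,295),(355,40)]):
    X=onz(None,f(p,30,0,2.9),0.129,C);print("peg",X,ln(X))
X=onz(None,f([(513,422),(271,335),(38,250)],30,0,2.9),0.136,C);print("tips",X)
X=onz(None,f([(672,411),(127,213)],30,0,2.9),0.008,C);print("footfront",X,ln(X))
X=onz(None,f([(721,160)],30,0,2.9),0.15,C);print("board top front corner",X)
X=onz(None,[[512,250]],0.05,C);print("flask~",X)
E
```

```text
A [[0.7088, -0.0552, 0.028], [0.6944, -0.095, 0.028], [0.618, -0.0678, 0.028], [0.6323, -0.0281, 0.028]] c [ 0.6634 -0.0615  0.028 ] long (np.float64(0.081), np.float64(-19.62)) (np.float64(0.0812), np.float64(-19.56)) short (np.float64(0.0423), np.float64(-109.95)) (np.float64(0.0422), np.float64(70.28))
B [[0.5673, -0.0857, 0.028], [0.5541, -0.1301, 0.028], [0.4752, -0.1093, 0.028], [0.4862, -0.0681, 0.028]] c [ 0.5207 -0.0983  0.028 ] long (np.float64(0.0816), np.float64(-14.74)) (np.float64(0.083), np.float64(-12.28)) short (np.float64(0.0463), np.float64(-106.56)) (np.float64(0.0427), np.float64(75.04))
Aplung [[0.6121, -0.0414, 0.018], [0.7131, -0.0763, 0.018]] [ 0.66261058 -0.05889936  0.018     ] (np.float64(0.1068), np.float64(-19.08))
Bplung [[0.4655, -0.0842, 0.018], [0.5731, -0.114, 0.018]] [ 0.51926993 -0.09908531  0.018     ] (np.float64(0.1116), np.float64(-15.46))
stop [[ 0.53665349 -0.21907861  0.06      ]
 [ 0.56241747 -0.30407141  0.06      ]] [ 0.54953548 -0.26157501  0.06      ] (np.float64(0.0888), np.float64(-73.14))
foot back [[ 0.60287924 -0.20040953  0.003     ]
 [ 0.6277664  -0.28629923  0.003     ]] [ 0.61532282 -0.24335438  0.003     ] (np.float64(0.0894), np.float64(-73.84))
peg [[0.5600244  0.07318335 0.129     ]
 [0.66071166 0.07972829 0.129     ]] (np.float64(0.1009), np.float64(3.72))
peg [[0.54734318 0.18466203 0.129     ]
 [0.6567225  0.1878153  0.129     ]] (np.float64(0.1094), np.float64(1.65))
tips [[0.53343627 0.07481241 0.136     ]
 [0.52895756 0.18571705 0.136     ]
 [0.52521514 0.2954992  0.136     ]]
footfront [[0.54041311 0.02407236 0.008     ]
 [0.52814717 0.34384575 0.008     ]] (np.float64(0.32), np.float64(92.2))
board top front corner [[0.66797137 0.02769642 0.15      ]]
flask~ [[ 0.54191238 -0.43022186  0.05      ]]
```

Emit:
move_arm(
  increments=[
    [0.13,0.01,0.04,0.15],
    [0.26,0.02,0.09,0.31],
    [0.39,0.03,0.14,0.47],
    [0.5,0.036,0.171,0.62],
    [0.5,0.036,0.171,0.62],
  ],
  squeeze=55,
)

```text
time: 2.85
tool_pos: [0.5153, -0.0985, 0.217]
tool_rot: [-0.013, 1.565, 2.877]
contact_force: [2.0, 0.1, 1.0]
opening: 0.0917
```

```bash
python3 - <<'E'
from h import *
print(robot.observe()["tool_pos"],yaw(),robot.observe()["qpos"])
im,C=shot("wrist","wrist3")
print(proj(None,[[.520,-.0985,.092],[.52,-.0985,.018]],C))
E
```

```text
[ 0.51529318 -0.09853158  0.21703602] -104.40753965204941 [-3.34828052e-01  3.52720304e-01  1.53598289e+00 -4.32663804e-04
  1.25872544e+00  1.48756110e+00]
[[315.50933428 182.69266474]
 [315.85290484 164.38229444]]
```

View pics/wrist3.png

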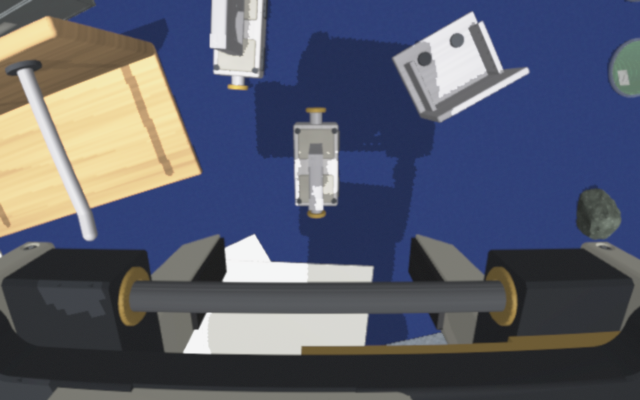

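```bash
python3 - <<'E'
from h import *
C=cam("wrist"); im=cv2.imread("pics/wrist3.png"); crop(im,270,90,360,230,"c4",s=4.2); crop(im,380,0,540,130,"c5",s=4.5)
X=onz(None,[[295,123],[338,124],[338,205.5],[294,205.5]],.028,C);print(X,X.mean(0))
X=onz(None,[[316,109],[316,216]],.018,C);print(X,X.mean(0))
E
```

```text
[[ 0.56999795 -0.08959772  0.028     ]
 [ 0.55867574 -0.13032816  0.028     ]
 [ 0.47659259 -0.11096314  0.028     ]
 [ 0.48793541 -0.06618395  0.028     ]] [ 0.52330042 -0.09926824  0.028     ]
[[ 0.57751442 -0.1127646   0.018     ]
 [ 0.46740221 -0.08475956  0.018     ]] [ 0.52245832 -0.09876208  0.018     ]
```

View pics/c4.png

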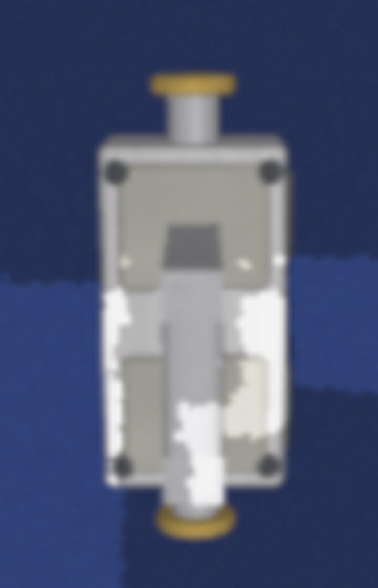

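View pics/c5.png

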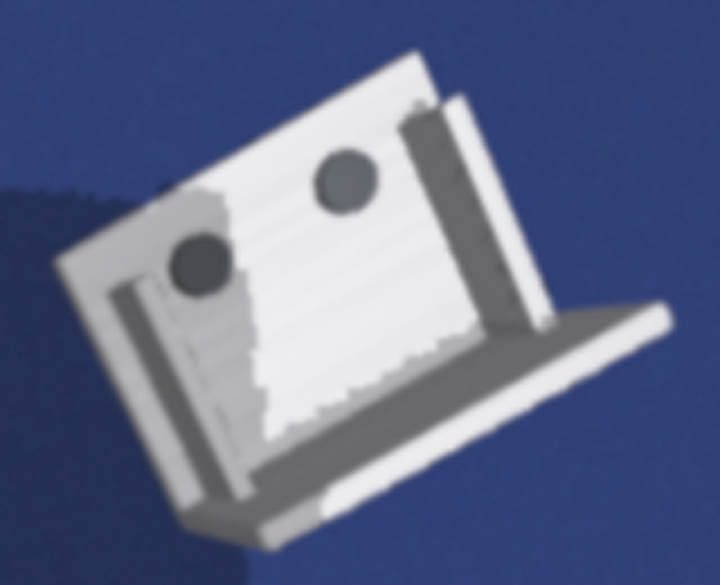

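```bash
python3 - <<'E'
from h import *
C=cam("wrist"); 
X=onz(None,(np.array([[270,550],[672,327]])+.5)/4.5-.5+[380,0],.06,C);d=X[1]-X[0];print(X,X.mean(0),np.linalg.norm(d),np.degrees(np.arctan2(d[1],d[0])))
print(inc([.5215,-.0987,.060]))
E
```

```text
[[ 0.54181897 -0.21848554  0.06      ]
 [ 0.56613707 -0.30433583  0.06      ]] [ 0.55397802 -0.26141069  0.06      ] 0.08922803472711607 -74.18461027001894
[ 0.39884865 -0.00216637 -0.00966293]
```

Emit:
move_arm(
  increments=[
    [0.14,-0.001,-0.004,0],
    [0.28,-0.002,-0.007,0],
    [0.395,-0.002,-0.0095,0],
    [0.395,-0.002,-0.0095,0],
  ],
)

```text
time: 3.4
tool_pos: [0.5223, -0.0977, 0.0603]
tool_rot: [-0.05, 1.568, 2.845]
contact_force: [0.4, 0.2, 0.4]
opening: 0.0918
```

Emit:
move_arm(
  increments=[
    [0,0,0,0],
    [0,0,0,0],
    [0,0,0,0],
    [0,0,0,0],
    [0,0,0,0],
  ],
  gripper=1,
  squeeze=55,
)

```text
time: 4.03
tool_pos: [0.5223, -0.0975, 0.061]
tool_rot: [2.884, 1.57, -0.507]
contact_force: [-0.5, 0.1, -0.3]
opening: 0.046
```

Emit:
move_arm(
  increments=[
    [0,0,0,0],
    [0,0,0,0],
    [0,0,0,0],
    [0,0,0,0],
    [0,0,0,0],
  ],
)

```text
time: 4.65
tool_pos: [0.5221, -0.0974, 0.0605]
tool_rot: [0.072, 1.57, 2.964]
contact_force: [-0.1, 0.8, -1.1]
opening: 0.0118
```

```bash
python3 - <<'E'
from h import *
st=robot.observe();print(st["opening"],st["contact_force"],st["tool_pos"],yaw())
E
```

```text
0.011786280341095138 [-0.08424905  0.7842951  -1.12634847] [ 0.52206094 -0.09744588  0.0604786 ] -104.29359988206573
```

```bash
cat >> h.py <<'E'
def go(pos,yw=None,st=None):
    st=st or robot.observe(); i=inc(pos,st); t=0 if yw is None else -((yw-yaw(st)+180)%360-180)/60
    d=np.linalg.norm(np.array(pos)-st["tool_pos"])
    print("inc",i.round(4),"twist",round(t,3),"dist",d.round(4),"rows",max(d/.0625,abs(t)*60/10.7).round(1))
E
python3 - <<'E'
from h import *
go([.46,-.1,.12],-90); go([.446,-.292,.12],-73.8)
E
```

```text
inc [-0.1487  0.0445  0.1488] twist -0.238 dist 0.086 rows 1.4
inc [-0.1488  0.5183  0.0643] twist -0.508 dist 0.2172 rows 3.5
```

Emit:
move_arm(
  increments=[
    [-0.1,0,0.03,0],
    [-0.149,0.045,0.14,-0.12],
    [-0.149,0.18,0.12,-0.26],
    [-0.149,0.32,0.09,-0.4],
    [-0.149,0.44,0.075,-0.508],
  ],
)

```text
time: 5.28
tool_pos: [0.4494, -0.2625, 0.1203]
tool_rot: [2.327, 1.57, -0.528]
contact_force: [0.7, -1.3, -3.0]
opening: 0.0115
```

```bash
python3 - <<'E'
from h import *
st=robot.observe();print(st["opening"],st["contact_force"],st["tool_pos"],yaw())
im,C=shot("wrist","wrist4"); shot("side","side4")
go([.446,-.292,.065],-73.8)
E
```

```text
0.011537577581837759 [ 0.68285193 -1.2761765  -2.96933635] [ 0.44944631 -0.26248431  0.12032975] -73.59778941876428
inc [0.138  0.062  0.0263] twist -0.002 dist 0.0614 rows 1.0
```

View pics/wrist4.png

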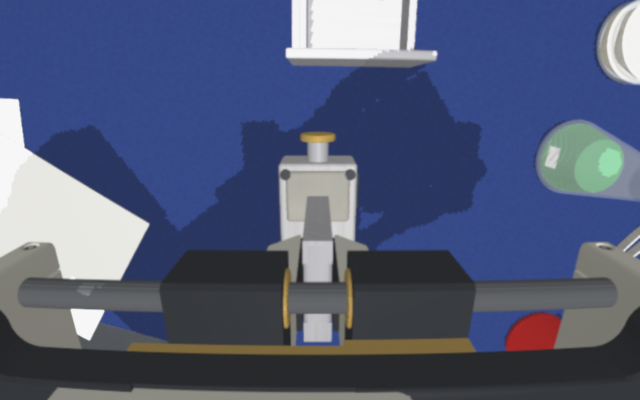

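```bash
python3 - <<'E'
from h import *
im=cv2.imread("pics/wrist4.png"); crop(im,270,20,460,170,"c6",s=4)
E
```

```text
(no output)
```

View pics/c6.png

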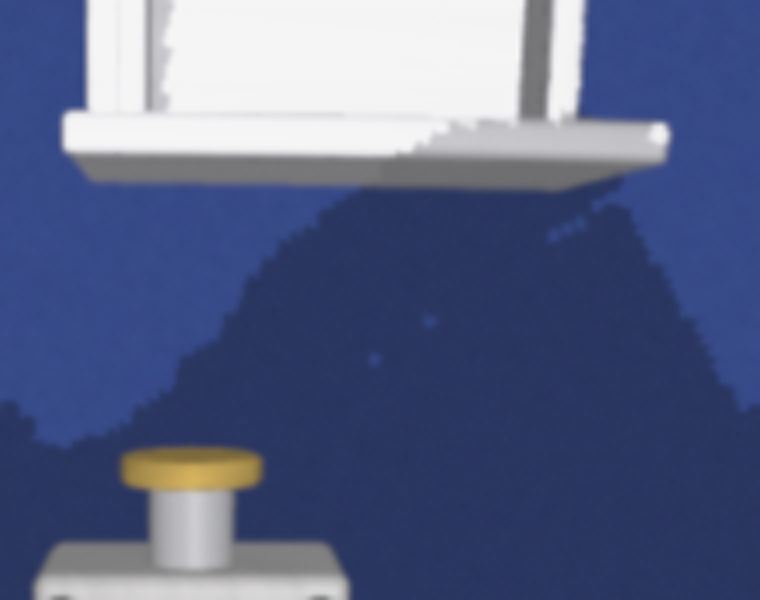

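```bash
python3 - <<'E'
from h import *
C=cam("wrist")
f=lambda p:(np.array(p)+.5)/4-.5+[270,20]
for p,z in (([[65,152],[665,164]],.06),([[95,182],[560,191]],.0)):
    X=onz(None,f(p),z,C);d=X[1]-X[0];print(X,X.mean(0),np.linalg.norm(d),np.degrees(np.arctan2(d[1],d[0])))
    m=X.mean(0)[:2]; n=np.array([np.cos(np.radians(16.2)),np.sin(np.radians(16.2))]); print("front dist along n from tool", (m-robot.observe()["tool_pos"][:2])@n)
h=onz(None,f([[192,448]]),.018+.06,C); print(h, (h[0][:2]-robot.observe()["tool_pos"][:2])@n)
E
```

```text
[[ 0.53810825 -0.22089786  0.06      ]
 [ 0.56169111 -0.30632095  0.06      ]] [ 0.54989968 -0.2636094   0.06      ] 0.08861858964173397 -74.56670015229525
front dist along n from tool 0.09711407322823767
[[ 0.53826319 -0.22144673  0.        ]
 [ 0.56151144 -0.30609686  0.        ]] [ 0.54988731 -0.2637718   0.        ] 0.08778455118942939 -74.6429632335067
front dist along n from tool 0.09705689204466335
[[ 0.50358747 -0.25019626  0.078     ]] 0.0563828965156948
```

```bash
python3 - <<'E'
from h import *
go([.4735,-.2844,.0645],-74.1)
E
```

```text
inc [ 0.1393  0.0628 -0.045 ] twist 0.003 dist 0.0637 rows 1.0
```

Emit:
move_arm(
  increments=[
    [0.07,0.063,-0.02,0.003],
    [0.139,0.063,-0.045,0.005],
    [0.139,0.063,-0.045,0.005],
    [0.139,0.063,-0.045,0.005],
  ],
)

```text
time: 5.88
tool_pos: [0.474, -0.2793, 0.0653]
tool_rot: [-0.896, 1.57, 2.524]
contact_force: [0.0, 0.8, -2.8]
opening: 0.0116
```

```bash
cat >> h.py <<'E'
S=np.array([.5505,-.2625]); N=np.array([np.cos(np.radians(15.9)),np.sin(np.radians(15.9))])
def rep():
    st=robot.observe(); d=S-st["tool_pos"][:2]
    print("t %.2f"%st["time"],"pos",st["tool_pos"].round(4),"yaw %.2f"%yaw(st),"open %.4f"%st["opening"],"F",st["contact_force"].round(1),"T",st["torque"].round(2),"dstop %.4f lat %.4f"%(d@N,d@[-N[1],N[0]]))
E
python3 - <<'E'
from h import *
rep()
E
```

```text
t 5.88 pos [ 0.474  -0.2793  0.0653] yaw -74.09 open 0.0116 F [ 0.   0.8 -2.8] T [ 0.03  0.01 -0.05] dstop 0.0782 lat -0.0049
```

Emit:
move_arm(
  increments=[
    [0,0.012,-0.03,0],
    [0,0.012,-0.045,0],
    [0,0.012,-0.055,0],
    [0,0.012,-0.063,0],
    [0,0.012,-0.07,0],
  ],
)

```text
time: 6.5
tool_pos: [0.5018, -0.2768, 0.0648]
tool_rot: [-0.257, 1.57, -3.121]
contact_force: [-4.1, -1.9, -0.5]
opening: 0.0116
```

```bash
python3 - <<'E'
from h import *
rep()
E
```

```text
t 6.50 pos [ 0.5018 -0.2768  0.0648] yaw -74.11 open 0.0116 F [-4.1 -1.9 -0.5] T [-0.24  0.72 -0.  ] dstop 0.0508 lat 0.0004
```

Emit:
move_arm(
  increments=[
    [0,0,-0.004,0],
    [0,0,-0.007,0],
    [0,0,-0.01,0],
    [0,0,-0.0125,0],
    [0,0,-0.0125,0],
  ],
)

```text
time: 7.12
tool_pos: [0.5072, -0.2753, 0.0647]
tool_rot: [2.565, 1.571, -0.299]
contact_force: [-3.8, -1.2, -1.2]
opening: 0.0118
```

```bash
python3 - <<'E'
from h import *
rep()
E
```

```text
t 7.12 pos [ 0.5072 -0.2753  0.0647] yaw -74.11 open 0.0118 F [-3.8 -1.2 -1.2] T [-0.07  0.64  0.02] dstop 0.0452 lat 0.0005
```

Emit:
move_arm(
  increments=[
    [0,0,-0.004,0],
    [0,0,-0.0075,0],
    [0,0,-0.0075,0],
  ],
)

```text
time: 7.5
tool_pos: [0.5089, -0.2748, 0.0648]
tool_rot: [-0.202, 1.568, -3.066]
contact_force: [-7.7, -2.8, 1.9]
opening: 0.0116
```

```bash
python3 - <<'E'
from h import *
rep()
E
```

```text
t 7.50 pos [ 0.5089 -0.2748  0.0648] yaw -74.09 open 0.0116 F [-7.7 -2.8  1.9] T [-0.45  1.61  0.01] dstop 0.0434 lat 0.0005
```

Emit:
move_arm(
  increments=[
    [0,0,-0.004,0],
    [0,0,-0.006,0],
    [0,0,-0.006,0],
  ],
)

```text
time: 7.88
tool_pos: [0.5093, -0.2747, 0.0649]
tool_rot: [-0.208, 1.565, -3.072]
contact_force: [-15.7, -4.1, 7.7]
opening: 0.0117
```

```bash
python3 - <<'E'
from h import *
rep(); shot("wrist","wrist5")
E
```

```text
t 7.88 pos [ 0.5093 -0.2747  0.0649] yaw -74.08 open 0.0117 F [-15.7  -4.1   7.7] T [-0.89  3.09  0.04] dstop 0.0430 lat 0.0005
```

View pics/wrist5.png

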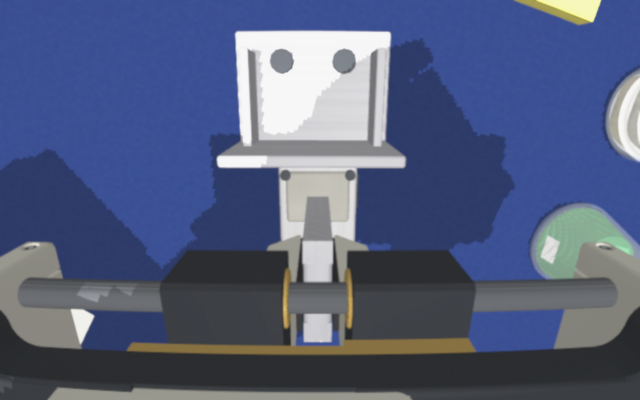

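Emit:
move_arm(
  increments=[
    [0,0,0.05,0],
    [-0.03,0,0.13,0],
    [-0.08,0,0.22,0],
    [-0.1,0,0.25,0],
    [-0.1,0,0.25,0],
  ],
)

```text
time: 8.55
tool_pos: [0.4169, -0.3019, 0.1054]
tool_rot: [2.333, 1.568, -0.533]
contact_force: [0.0, -0.3, -2.7]
opening: 0.0118
```

```bash
python3 - <<'E'
from h import *
rep(); im,C=shot("wrist","wrist6"); crop(im,250,40,450,190,"c7",s=4)
E
```

```text
t 8.55 pos [ 0.4169 -0.3019  0.1054] yaw -74.19 open 0.0118 F [ 0.  -0.3 -2.7] T [ 0.01 -0.01 -0.01] dstop 0.1393 lat 0.0013
```

View pics/c7.png

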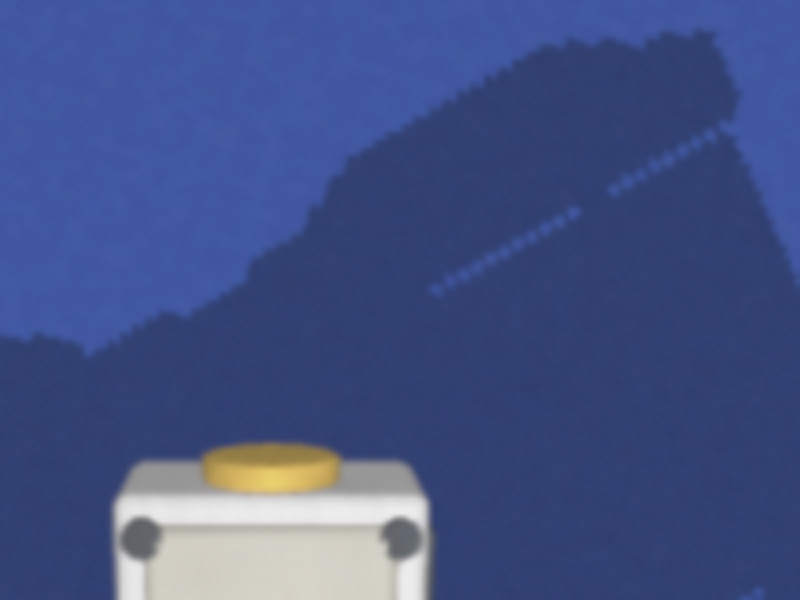

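Emit:
move_arm(
  increments=[
    [0,0,0,-0.17],
    [0,0,0,-0.34],
    [0,0,0,-0.51],
    [0,0,0,-0.68],
    [0,0,0,-0.85],
  ],
)

```text
time: 9.22
tool_pos: [0.4173, -0.3007, 0.1038]
tool_rot: [-2.813, 1.57, 1.503]
contact_force: [0.5, -0.9, -2.5]
opening: 0.0117
```

Emit:
move_arm(
  increments=[
    [0,0,0,-0.17],
    [0,0,0,-0.34],
    [0,0,0,-0.51],
    [0,0,0,-0.68],
    [0,0,0,-0.85],
  ],
)

```text
time: 9.85
tool_pos: [0.4173, -0.3007, 0.1038]
tool_rot: [2.532, 1.57, 1.454]
contact_force: [-0.0, -0.6, -3.7]
opening: 0.0113
```

Emit:
move_arm(
  increments=[
    [0,0,0,-0.17],
    [0,0,0,-0.34],
    [0,0,0,-0.51],
    [0,0,0,-0.68],
    [0,0,0,-0.85],
  ],
)

```text
time: 10.48
tool_pos: [0.4173, -0.3007, 0.1038]
tool_rot: [1.677, 1.57, 1.49]
contact_force: [-0.7, 0.2, -3.7]
opening: 0.0116
```

Emit:
move_arm(
  increments=[
    [0,0,0,-0.17],
    [0,0,0,-0.34],
    [0,0,0,-0.45],
    [0,0,0,-0.45],
  ],
)

```text
time: 10.98
tool_pos: [0.4171, -0.3008, 0.104]
tool_rot: [1.418, 1.57, 1.695]
contact_force: [0.1, -0.1, -2.3]
opening: 0.0114
```

```bash
python3 - <<'E'
from h import *
rep(); p=S-.072*N; go([p[0],p[1],.0645],105.9);print(robot.observe()["qpos"])
E
```

```text
t 10.97 pos [ 0.4171 -0.3008  0.104 ] yaw 105.88 open 0.0114 F [ 0.1 -0.1 -2.3] T [ 0.08 -0.09 -0.01] dstop 0.1388 lat 0.0002
inc [0.0987 0.0006 0.1671] twist -0.0 dist 0.0776 rows 1.2
[-7.74166843e-01  4.57501665e-01  1.72124991e+00  4.42815298e-04
  9.63297548e-01 -2.62243233e+00]
```

Emit:
move_arm(
  increments=[
    [0.05,0,0.06,0],
    [0.098,0,0.12,0],
    [0.098,0,0.165,0],
    [0.098,0,0.165,0],
  ],
)

```text
time: 11.48
tool_pos: [0.4811, -0.2829, 0.0657]
tool_rot: [-0.894, 1.57, -0.616]
contact_force: [-0.2, -0.0, -2.7]
opening: 0.0118
```

```bash
python3 - <<'E'
from h import *
rep()
E
```

```text
t 11.47 pos [ 0.4811 -0.2829  0.0657] yaw 105.92 open 0.0118 F [-0.2 -0.  -2.7] T [ 0.1  -0.06 -0.02] dstop 0.0723 lat 0.0006
```

Emit:
move_arm(
  increments=[
    [0,0,0.02,0],
    [0,0,0.035,0],
    [0,0,0.045,0],
    [0,0,0.053,0],
    [0,0,0.06,0],
  ],
)

```text
time: 12.1
tool_pos: [0.5024, -0.277, 0.0657]
tool_rot: [-2.821, 1.57, -2.544]
contact_force: [-4.1, -1.9, -0.4]
opening: 0.0119
```

```bash
python3 - <<'E'
from h import *
rep()
E
```

```text
t 12.10 pos [ 0.5024 -0.277   0.0657] yaw 105.87 open 0.0119 F [-4.1 -1.9 -0.4] T [-0.27  0.54 -0.06] dstop 0.0502 lat 0.0007
```

Emit:
move_arm(
  increments=[
    [0,0,0.005,0],
    [0,0,0.01,0],
    [0,0,0.0125,0],
    [0,0,0.015,0],
    [0,0,0.015,0],
  ],
)

```text
time: 12.72
tool_pos: [0.5052, -0.2761, 0.0659]
tool_rot: [3.0, 1.564, -3.006]
contact_force: [-17.1, -5.9, 7.9]
opening: 0.0115
```

```bash
python3 - <<'E'
from h import *
rep()
E
```

```text
t 12.72 pos [ 0.5052 -0.2761  0.0659] yaw 105.92 open 0.0115 F [-17.1  -5.9   7.9] T [-1.13  3.05 -0.07] dstop 0.0473 lat 0.0007
```

Emit:
move_arm(
  increments=[
    [0,0,-0.05,0],
    [-0.06,0,-0.13,0],
    [-0.14,0,-0.2,0],
    [-0.22,0,-0.2,0.1],
    [-0.22,0,-0.2,0.27],
  ],
)

```text
time: 13.35
tool_pos: [0.4332, -0.298, 0.1563]
tool_rot: [-0.562, 1.564, -0.573]
contact_force: [0.2, 0.5, -3.6]
opening: 0.0119
```

```bash
python3 - <<'E'
from h import *
rep(); shot("wrist","wrist7"); go([.485,.0755,.15],2.1)
E
```

```text
t 13.35 pos [ 0.4332 -0.298   0.1563] yaw 89.36 open 0.0119 F [ 0.2  0.5 -3.6] T [ 0.11 -0.18 -0.01] dstop 0.1226 lat 0.0020
inc [0.0113 0.9341 0.1134] twist 1.447 dist 0.3764 rows 8.1
```

View pics/wrist7.png

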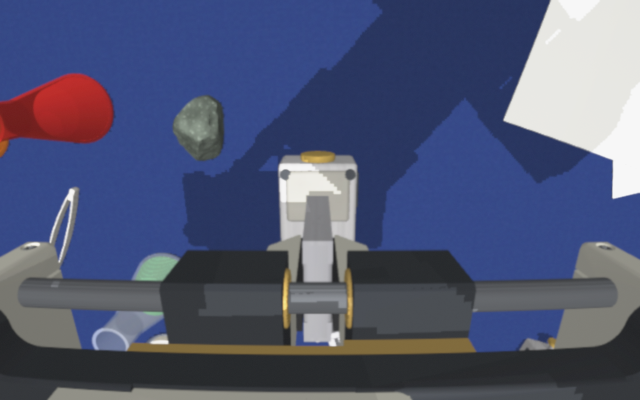

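Emit:
move_arm(
  increments=[
    [0,0.1,0.012,0.17],
    [0,0.2,0.025,0.34],
    [0,0.31,0.038,0.51],
    [0,0.42,0.05,0.68],
    [0,0.53,0.064,0.85],
  ],
)

```text
time: 14.02
tool_pos: [0.4585, -0.0831, 0.1532]
tool_rot: [2.049, 1.57, 1.151]
contact_force: [1.2, 0.4, -3.6]
opening: 0.0115
```

```bash
python3 - <<'E'
from h import *
rep(); go([.48,.0755,.15],2.1)
E
```

```text
t 14.03 pos [ 0.4585 -0.0831  0.1532] yaw 38.51 open 0.0115 F [ 1.2  0.4 -3.6] T [ 0.01 -0.17 -0.03] dstop 0.0393 lat -0.1977
inc [ 0.0083  0.289  -0.2769] twist 0.607 dist 0.1601 rows 3.4
```

Emit:
move_arm(
  increments=[
    [0,0.08,-0.08,0.16],
    [0,0.16,-0.16,0.32],
    [0,0.23,-0.22,0.48],
    [0.004,0.285,-0.272,0.607],
    [0.004,0.285,-0.272,0.607],
  ],
)

```text
time: 14.65
tool_pos: [0.4792, 0.0734, 0.1514]
tool_rot: [-2.854, 1.57, 1.903]
contact_force: [0.2, -0.4, -2.9]
opening: 0.0114
```

```bash
python3 - <<'E'
from h import *
rep(); shot("wrist","wrist8"); im,_=shot("scene","scene8"); crop(im,160,150,340,290,"c8",s=4); im,_=shot("side","side8"); crop(im,260,120,420,240,"c9",s=5)
E
```

```text
t 14.65 pos [0.4792 0.0734 0.1514] yaw 2.56 open 0.0114 F [ 0.2 -0.4 -2.9] T [ 0.   -0.07 -0.03] dstop -0.0234 lat -0.3426
```

View pics/wrist8.png

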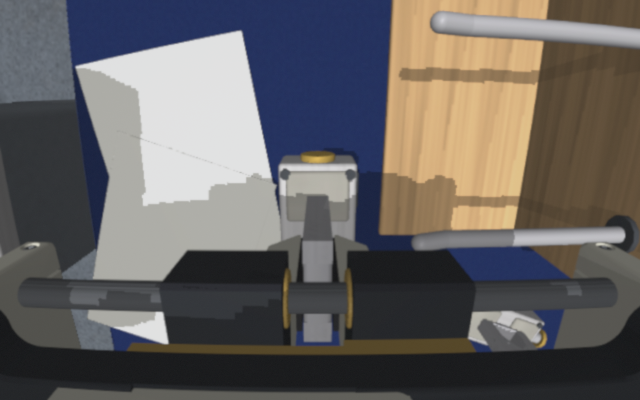

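View pics/c8.png

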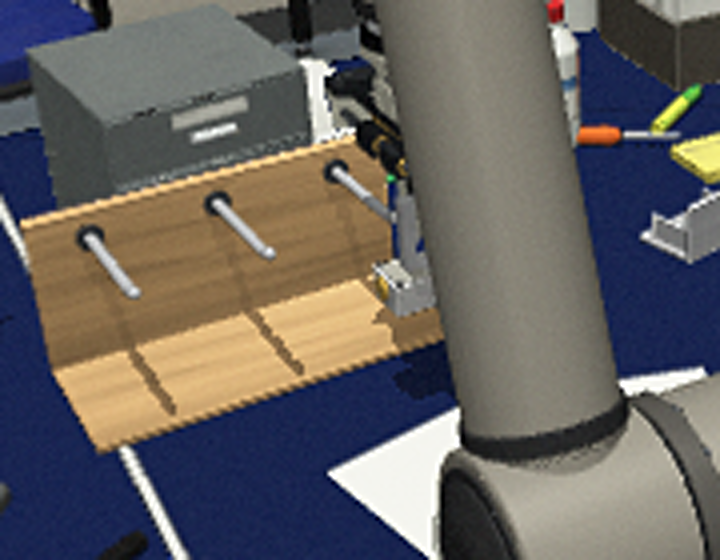

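View pics/c9.png

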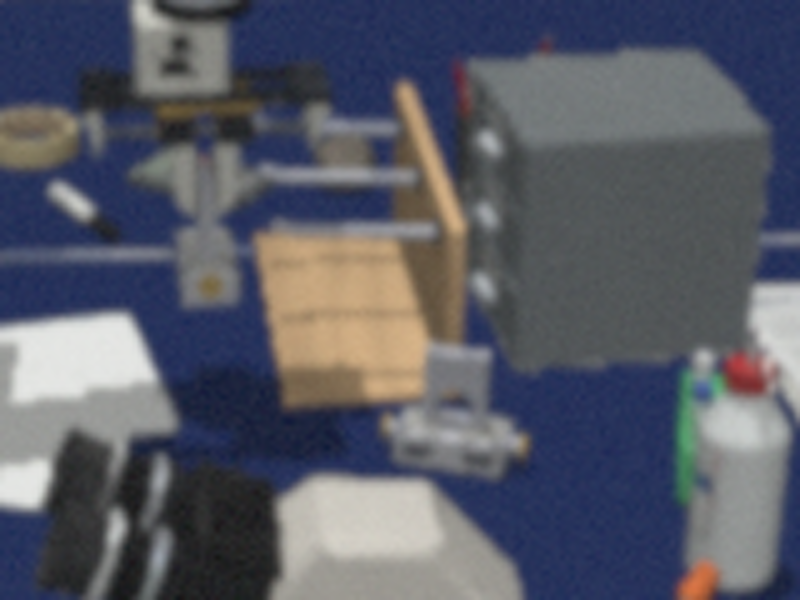

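```bash
python3 - <<'E'
from h import *
C=cam("wrist")
print(onz(None,[[415,243],[435,22]],.136,C)); print(onz(None,[[520,240],[605,236],[600,39],[520,32]],.129,C))
X=onz(None,[[318,155]],.15-.0605+.018,C); print("head",X)
go([.585,.078,.148],2.1)
E
```

```text
[[0.53240593 0.07244131 0.136     ]
 [0.52890507 0.18239427 0.136     ]]
[[0.59568013 0.07332826 0.129     ]
 [0.64870835 0.07737755 0.129     ]
 [0.61726349 0.18321966 0.129     ]
 [0.57391234 0.18244888 0.129     ]]
head [[0.47812021 0.11302465 0.1075    ]]
inc [ 0.009   0.2652 -0.0066] twist 0.005 dist 0.1062 rows 1.7
```

Emit:
move_arm(
  increments=[
    [0.011,0.02,-0.006,0.005],
    [0.011,0.06,-0.006,0.005],
    [0.011,0.11,-0.006,0.005],
    [0.011,0.16,-0.006,0.005],
    [0.011,0.16,-0.006,0.005],
  ],
)

```text
time: 15.42
tool_pos: [0.5444, 0.0754, 0.1469]
tool_rot: [1.488, 1.57, -0.049]
contact_force: [0.3, -0.5, -2.8]
opening: 0.0119
```

```bash
python3 - <<'E'
from h import *
rep(); im,C=shot("side","side9"); crop(im,260,120,420,240,"c10",s=5); shot("wrist","wrist9")
E
```

```text
t 15.43 pos [0.5444 0.0754 0.1469] yaw 1.93 open 0.0119 F [ 0.3 -0.5 -2.8] T [ 0.01 -0.08  0.01] dstop -0.0867 lat -0.3266
```

View pics/c10.png

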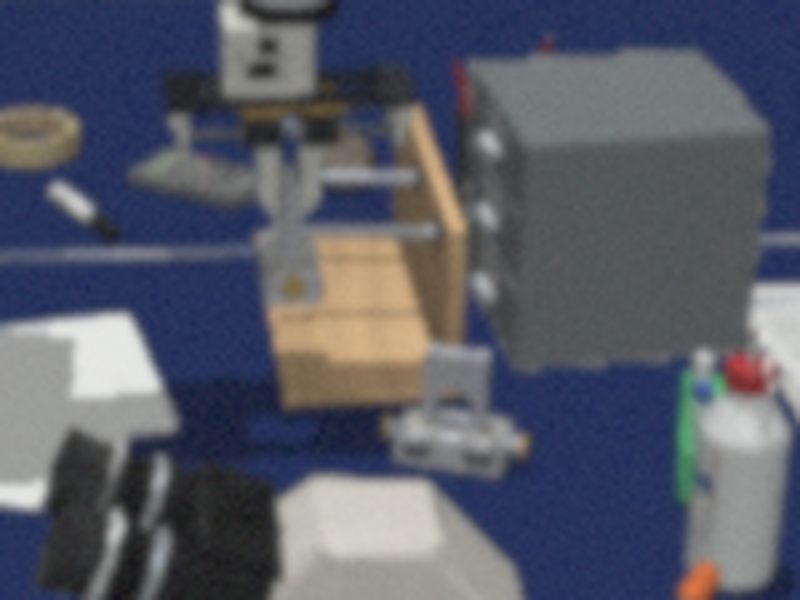

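View pics/wrist9.png

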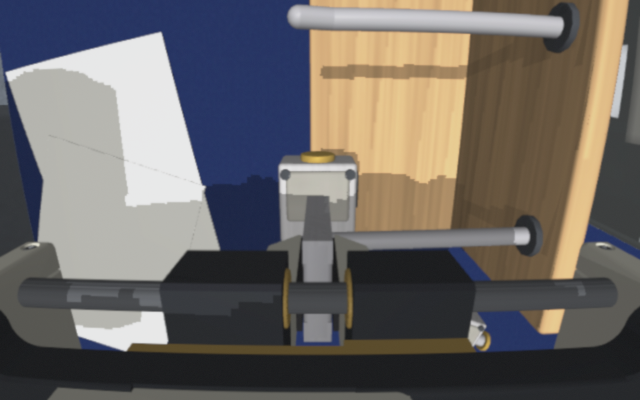

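Emit:
move_arm(
  increments=[
    [0,0.03,-0.001,0],
    [0,0.07,-0.002,0],
    [0,0.104,-0.002,0],
    [0,0.104,-0.002,0],
  ],
)

```text
time: 16.02
tool_pos: [0.5854, 0.0782, 0.1474]
tool_rot: [1.403, 1.57, -0.133]
contact_force: [-1.0, -0.3, -3.7]
opening: 0.0118
```

```bash
python3 - <<'E'
from h import *
rep()
E
```

```text
t 16.02 pos [0.5854 0.0782 0.1474] yaw 1.97 open 0.0118 F [-1.  -0.3 -3.7] T [-0.01 -0.02  0.  ] dstop -0.1269 lat -0.3181
```

Lower about 12 mm to contact.

Emit:
move_arm(
  increments=[
    [0.01,0,0,0],
    [0.02,0,0,0],
    [0.027,0,0,0],
    [0.031,0,0,0],
    [0.031,0,0,0],
  ],
)

```text
time: 16.65
tool_pos: [0.5846, 0.0783, 0.1351]
tool_rot: [-0.624, 1.571, -2.161]
contact_force: [-0.3, -0.8, -2.6]
opening: 0.0119
```

```bash
python3 - <<'E'
from h import *
rep();im,C=shot("side","side10"); crop(im,260,120,420,240,"c11",s=5)
E
```

```text
t 16.65 pos [0.5846 0.0783 0.1351] yaw 1.97 open 0.0119 F [-0.3 -0.8 -2.6] T [-0.01 -0.12  0.04] dstop -0.1262 lat -0.3184
```

View pics/c11.png

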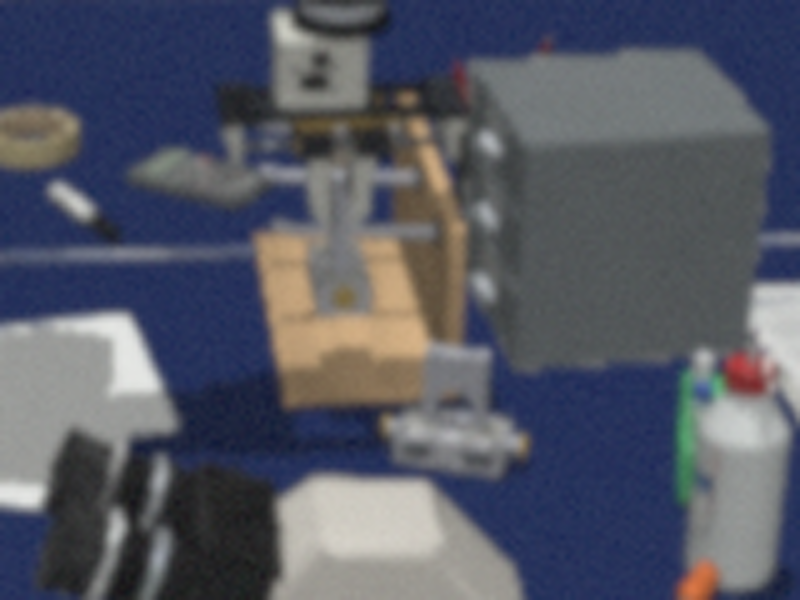

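Emit:
move_arm(
  increments=[
    [0.0025,0,0,0],
    [0.0035,0,0,0],
    [0.0035,0,0,0],
  ],
)

```text
time: 17.08
tool_pos: [0.5849, 0.0783, 0.1345]
tool_rot: [1.405, 1.57, -0.132]
contact_force: [-3.3, 0.3, 5.4]
opening: 0.0114
```

```bash
python3 - <<'E'
from h import *
rep()
E
```

```text
t 17.07 pos [0.5849 0.0783 0.1345] yaw 1.97 open 0.0114 F [-3.3  0.3  5.4] T [-0.09  0.39 -0.03] dstop -0.1264 lat -0.3183
```

Emit:
move_arm(
  increments=[
    [-0.002,0,0,0],
    [-0.002,0,0,0],
    [-0.002,0,0,0],
    [-0.002,0,0,0],
    [-0.002,0,0,0],
  ],
  gripper=0.65,
)

```text
time: 17.7
tool_pos: [0.5854, 0.0782, 0.135]
tool_rot: [1.489, 1.569, -0.047]
contact_force: [5.2, 0.4, 4.0]
opening: 0.0323
```

```bash
python3 - <<'E'
from h import *
rep();im,C=shot("side","side11"); crop(im,260,120,420,240,"c12",s=5);shot("wrist","wrist11")
E
```

```text
t 17.70 pos [0.5854 0.0782 0.135 ] yaw 1.96 open 0.0323 F [5.2 0.4 4. ] T [-0.06 -0.76 -0.01] dstop -0.1269 lat -0.3181
```

View pics/c12.png

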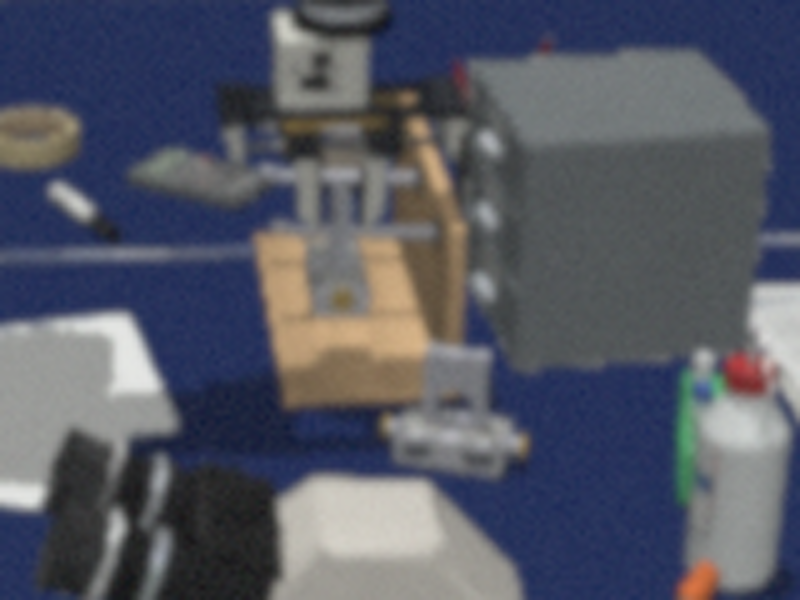

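View pics/wrist11.png

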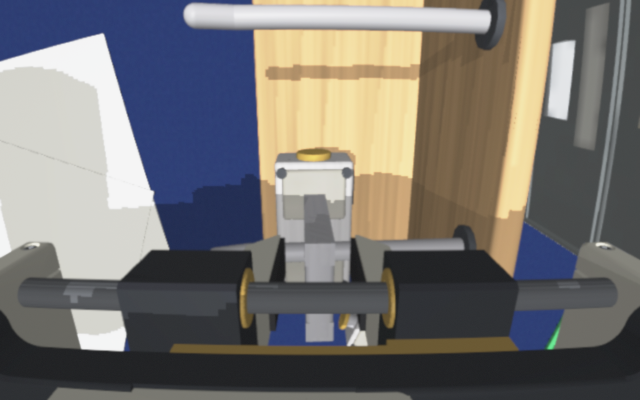

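Emit:
move_arm(
  increments=[
    [-0.03,0,0,0],
    [-0.1,0,0,0],
    [-0.2,0,0,0],
    [-0.3,0,0,0],
    [-0.4,0,0,0],
  ],
)

```text
time: 18.42
tool_pos: [0.5832, 0.0784, 0.2953]
tool_rot: [-1.584, 1.567, -3.121]
contact_force: [1.2, 0.4, -0.6]
opening: 0.032
```

```bash
python3 - <<'E'
from h import *
rep(); go([.62,-.06,.38],-75)
im,C=shot("side","side12"); crop(im,260,120,420,240,"c13",s=5)
E
```

```text
t 18.43 pos [0.5832 0.0784 0.2953] yaw 1.97 open 0.0320 F [ 1.2  0.4 -0.6] T [-0.01 -0.1  -0.06] dstop -0.1249 lat -0.3189
inc [-0.2119  0.0792  0.3489] twist 1.283 dist 0.1663 rows 7.2
```

View pics/c13.png

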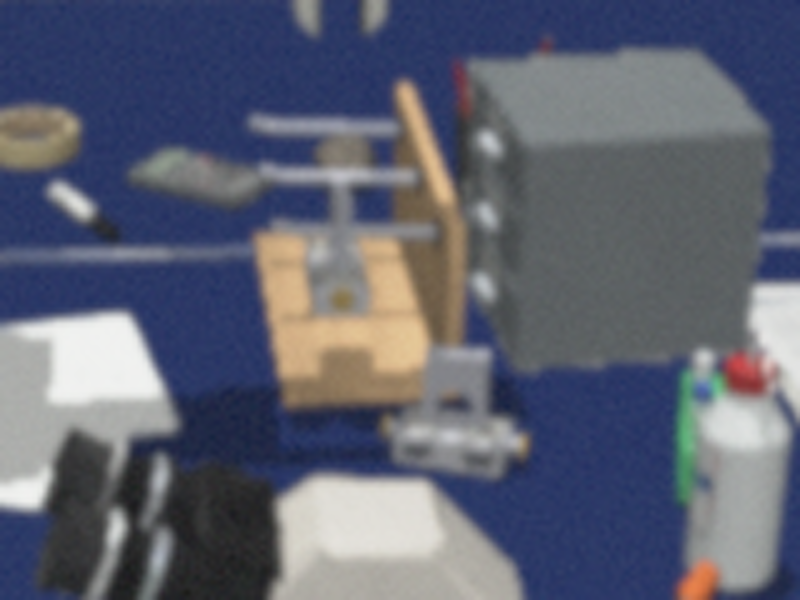

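Emit:
move_arm(
  increments=[
    [-0.04,0.02,0.07,0.17],
    [-0.08,0.03,0.14,0.34],
    [-0.12,0.05,0.21,0.51],
    [-0.16,0.065,0.28,0.68],
    [-0.2,0.079,0.349,0.85],
  ],
  gripper=0,
)

```text
time: 19.1
tool_pos: [0.6201, -0.0607, 0.3743]
tool_rot: [-0.924, 1.567, 2.927]
contact_force: [0.5, 0.6, -0.2]
opening: 0.0772
```

Emit:
move_arm(
  increments=[
    [0,0,0,0.17],
    [0,0,0,0.34],
    [0,0,0,0.51],
    [0,0,0,0.68],
    [0,0,0,0.85],
  ],
)

```text
time: 19.73
tool_pos: [0.62, -0.0598, 0.3738]
tool_rot: [-0.033, 1.567, 2.928]
contact_force: [-0.6, 0.0, 0.0]
opening: 0.0918
```

```bash
python3 - <<'E'
from h import *
rep(); im,C=shot("wrist","wrist13")
E
```

```text
t 19.73 pos [ 0.62   -0.0598  0.3738] yaw -100.37 open 0.0918 F [-0.6  0.   0. ] T [ 0.07 -0.01 -0.01] dstop -0.1224 lat -0.1759
```

View pics/wrist13.png

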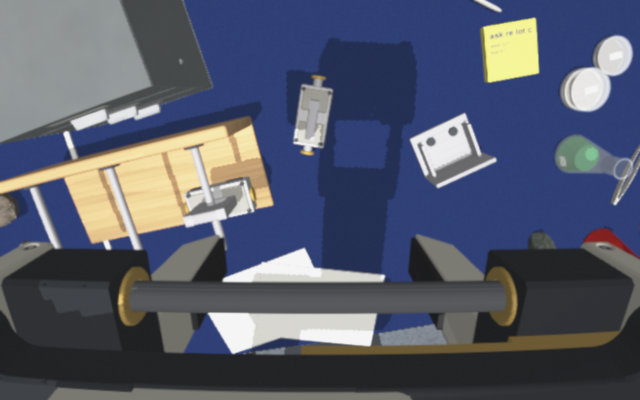

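```bash
python3 - <<'E'
from h import *
im=cv2.imread("pics/wrist13.png"); crop(im,170,60,345,225,"c14",s=3.6)
E
```

```text
(no output)
```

View pics/c14.png

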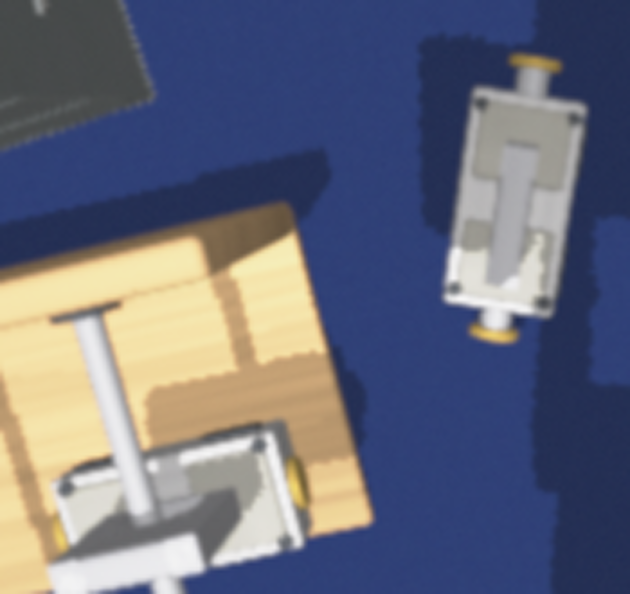

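```bash
python3 - <<'E'
from h import *
C=cam("wrist"); f=lambda p:(np.array(p)+.5)/3.6-.5+[170,60]
def ln(a): d=a[1]-a[0]; return np.linalg.norm(d[:2]).round(4),np.degrees(np.arctan2(d[1],d[0])).round(2)
X=onz(None,f([(472,86),(588,104),(552,318),(443,300)]),.028,C);print(X,X.mean(0),ln(X[[3,0]]),ln(X[[2,1]]),ln(X[[1,0]]))
X=onz(None,f([(535,57),(494,341)]),.018,C);print(X,X.mean(0),ln(X[[1,0]]))
X=onz(None,f([(516,142),(502,284)]),.092,C);print("tab",X,X.mean(0),ln(X[[1,0]]))
X=onz(None,f([(195,234),(212,279)]),.15,C);print("board top right end back/front",X)
X=onz(None,f([(291,203)]),.0,C);print("board back bottom",X)
# hung tab
X=onz(None,f([(48,568),(200,535)]),.166,C);print("hung",X,ln(X))
E
```

```text
[[ 0.71079811 -0.05423555  0.028     ]
 [ 0.6959662  -0.09667551  0.028     ]
 [ 0.61713113 -0.06803279  0.028     ]
 [ 0.63237267 -0.02656551  0.028     ]] [ 0.66406703 -0.06137734  0.028     ] (np.float64(0.0832), np.float64(-19.43)) (np.float64(0.0839), np.float64(-19.97)) (np.float64(0.045), np.float64(70.74))
[[ 0.71715012 -0.07999323  0.018     ]
 [ 0.61062441 -0.04274754  0.018     ]] [ 0.66388726 -0.06137039  0.018     ] (np.float64(0.1128), np.float64(-19.27))
tab [[ 0.68844537 -0.06784511  0.092     ]
 [ 0.6422768  -0.05399467  0.092     ]] [ 0.66536108 -0.06091989  0.092     ] (np.float64(0.0482), np.float64(-16.7))
board top right end back/front [[0.68172604 0.03077671 0.15      ]
 [0.6676722  0.02912857 0.15      ]]
board back bottom [[0.68011733 0.02979393 0.        ]]
hung [[0.59202098 0.0985906  0.166     ]
 [0.59369208 0.0485362  0.166     ]] (np.float64(0.0501), np.float64(-88.09))
```

```bash
python3 - <<'E'
from h import *
go([.6648,-.0613,.088],-109.5)
E
```

```text
inc [ 0.714  -0.0175 -0.1132] twist 0.145 dist 0.2893 rows 4.6
```

Emit:
move_arm(
  increments=[
    [0.1,-0.01,-0.06,0.07],
    [0.22,-0.017,-0.11,0.145],
    [0.35,-0.017,-0.113,0.145],
    [0.48,-0.017,-0.113,0.145],
    [0.55,-0.017,-0.113,0.145],
  ],
  squeeze=15,
)

```text
time: 20.4
tool_pos: [0.6642, -0.0607, 0.1505]
tool_rot: [0.125, 1.563, 2.943]
contact_force: [0.2, -0.6, 0.6]
opening: 0.0918
```

```bash
python3 - <<'E'
from h import *
rep();go([.6648,-.0613,.088],-109.5); im,C=shot("wrist","wrist14"); im,C=shot("side","side14"); crop(im,260,120,420,240,"c15",s=5)
E
```

```text
t 20.40 pos [ 0.6642 -0.0607  0.1505] yaw -108.56 open 0.0918 F [ 0.2 -0.6  0.6] T [ 0.06  0.02 -0.  ] dstop -0.1647 lat -0.1629
inc [ 0.1562  0.0008 -0.003 ] twist 0.016 dist 0.0625 rows 1.0
```

View pics/wrist14.png

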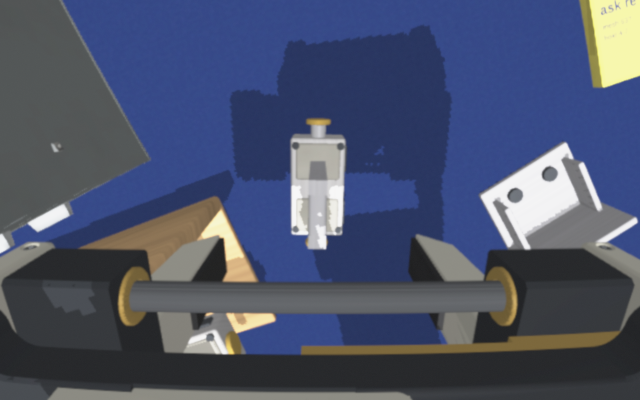

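View pics/c15.png

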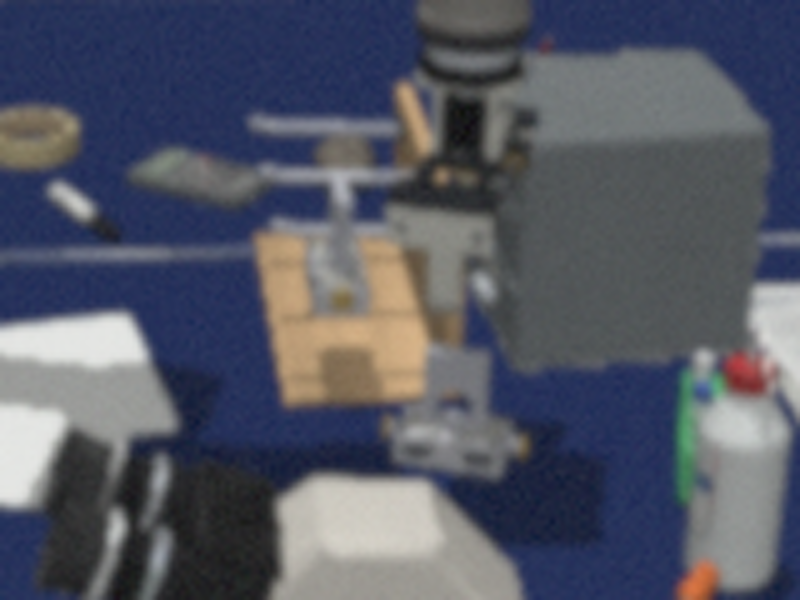

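```bash
python3 - <<'E'
from h import *
C=cam("wrist"); P=tri((C,(148,158)),(cam("side"),(260+540/5,120+148/5))); print(P)
u=np.array([.334,.943]);v=np.array([.943,-.334]);r=P[:2]-[.6645,-.0613];print(r@u,r@v)
E
```

```text
[ 0.72869027 -0.05128557  0.24663057]
0.03088315664132545 0.05718660579309197
```

```bash
python3 - <<'E'
from h import *
C=cam("wrist"); C13=cam("wrist",dict(tool_pos=np.array([.62,-.0598,.3738]),tool_rot=[-0.033,1.567,2.928]))
P=tri((C,(148,158)),(C13,(212.3,87))); print(P, proj("side",[P])); 
u=np.array([.334,.943]);v=np.array([.943,-.334]);r=P[:2]-[.6645,-.0613];print(r@u,r@v)
print(proj("side",[[.73,.06,.0],[.73,.06,.15]]))
E
```

```text
[0.73126912 0.07600039 0.00167476] [[363.00825159 193.65387487]]
0.15177515055249 0.017104945897656685
[[363.23429854 195.85137219]
 [365.1130987  162.19973792]]
```

Emit:
move_arm(
  increments=[
    [0.06,0,-0.002,0.016],
    [0.11,0.001,-0.003,0.016],
    [0.155,0.001,-0.003,0.016],
    [0.155,0.001,-0.003,0.016],
  ],
)

```text
time: 21.0
tool_pos: [0.667, -0.0619, 0.0917]
tool_rot: [0.171, 1.568, 2.969]
contact_force: [-0.2, -0.4, -0.1]
opening: 0.0916
```

```bash
python3 - <<'E'
from h import *
rep();go([.6648,-.0613,.0875],-109.5)
E
```

```text
t 21.00 pos [ 0.667  -0.0619  0.0917] yaw -109.65 open 0.0916 F [-0.2 -0.4 -0.1] T [ 0.03  0.04 -0.04] dstop -0.1670 lat -0.1610
inc [0.0106 0.0004 0.0058] twist -0.003 dist 0.0048 rows 0.1
```

Emit:
move_arm(
  increments=[
    [0.008,0,0.004,0],
    [0.009,0,0.004,0],
    [0.009,0,0.004,0],
  ],
)

```text
time: 21.38
tool_pos: [0.6665, -0.0616, 0.0896]
tool_rot: [-3.052, 1.57, -0.254]
contact_force: [0.3, 0.5, 0.8]
opening: 0.0917
```

```bash
python3 - <<'E'
from h import *
rep();go([.6648,-.0613,.0875],-109.5)
E
```

```text
t 21.38 pos [ 0.6665 -0.0616  0.0896] yaw -109.69 open 0.0917 F [0.3 0.5 0.8] T [ 0.12 -0.02  0.01] dstop -0.1666 lat -0.1615
inc [0.0051 0.0008 0.0042] twist -0.003 dist 0.0027 rows 0.0
```

Emit:
move_arm(
  increments=[
    [0.005,0,0.003,0],
    [0.005,0,0.003,0],
    [0.005,0,0.003,0],
    [0.005,0,0.003,0],
    [0.005,0,0.003,0],
  ],
  gripper=1,
)

```text
time: 22.0
tool_pos: [0.6651, -0.0612, 0.0869]
tool_rot: [2.559, 1.571, -0.926]
contact_force: [0.2, -0.2, -0.1]
opening: 0.0463
```

Emit:
move_arm(
  increments=[
    [0,0,0,0],
    [0,0,0,0],
    [0,0,0,0],
    [0,0,0,0],
    [0,0,0,0],
  ],
)

```text
time: 22.62
tool_pos: [0.6651, -0.0611, 0.0869]
tool_rot: [-2.456, 1.571, 0.342]
contact_force: [0.4, 0.5, -0.4]
opening: 0.0119
```

```bash
python3 - <<'E'
from h import *
rep();go([.650,-.106,.0880],-109.5)
E
```

```text
t 22.62 pos [ 0.6651 -0.0611  0.0869] yaw -109.69 open 0.0119 F [ 0.4  0.5 -0.4] T [0.1  0.01 0.07] dstop -0.1654 lat -0.1623
inc [-0.0028  0.1185 -0.0023] twist -0.003 dist 0.0474 rows 0.8
```

Emit:
move_arm(
  increments=[
    [0,0.02,0,0],
    [0,0.045,0,0],
    [0,0.075,0,0],
    [0,0.1,0,0],
    [0,0.118,0,0],
  ],
)

```text
time: 23.25
tool_pos: [0.6492, -0.1063, 0.0875]
tool_rot: [3.014, 1.57, -0.472]
contact_force: [-1.6, -2.5, 7.1]
opening: 0.0102
```

```bash
python3 - <<'E'
from h import *
rep(); shot("wrist","wrist15")
E
```

```text
t 23.25 pos [ 0.6492 -0.1063  0.0875] yaw -109.70 open 0.0102 F [-1.6 -2.5  7.1] T [-0.46  0.38 -0.02] dstop -0.1377 lat -0.1232
```

View pics/wrist15.png

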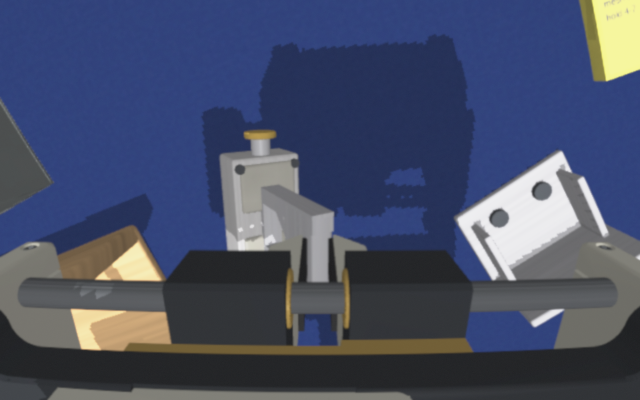

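Emit:
move_arm(
  increments=[
    [0,-0.012,0,0],
    [0,-0.025,0,0],
    [0,-0.04,0,0],
    [0,-0.055,0,0],
    [0,-0.055,0,0],
  ],
)

```text
time: 23.92
tool_pos: [0.6579, -0.0856, 0.0926]
tool_rot: [2.961, 1.565, -0.523]
contact_force: [-10.3, 1.1, 31.1]
opening: 0.009
```

```bash
python3 - <<'E'
from h import *
rep(); shot("wrist","wrist16"); im,C=shot("side","side16"); crop(im,260,120,420,240,"c16",s=5)
E
```

```text
t 23.93 pos [ 0.6579 -0.0856  0.0926] yaw -109.66 open 0.0090 F [-10.3   1.1  31.1] T [-0.18  1.8  -0.07] dstop -0.1517 lat -0.1407
```

View pics/wrist16.png

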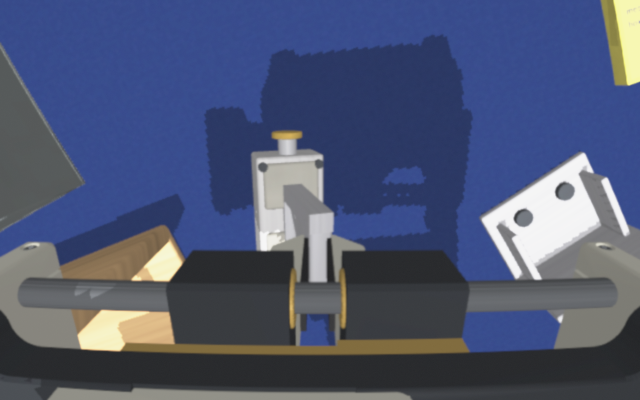

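View pics/c16.png

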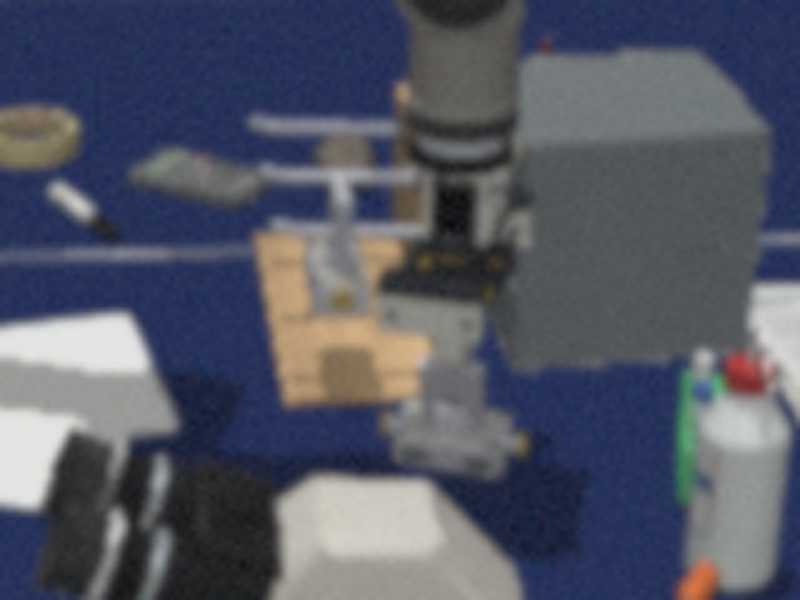

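Emit:
move_arm(
  increments=[
    [-0.012,0,0,0],
    [-0.012,0,0,0],
    [-0.012,0,0,0],
    [-0.012,0,0,0],
    [-0.012,0,0,0],
  ],
  gripper=0.6,
)

```text
time: 24.65
tool_pos: [0.6563, -0.0848, 0.091]
tool_rot: [0.165, 1.57, 2.963]
contact_force: [0.0, 0.2, -0.3]
opening: 0.0364
```

```bash
python3 - <<'E'
from h import *
rep(); shot("wrist","wrist17")
E
```

```text
t 24.65 pos [ 0.6563 -0.0848  0.091 ] yaw -109.69 open 0.0364 F [ 0.   0.2 -0.3] T [0.12 0.   0.02] dstop -0.1504 lat -0.1419
```

View pics/wrist17.png

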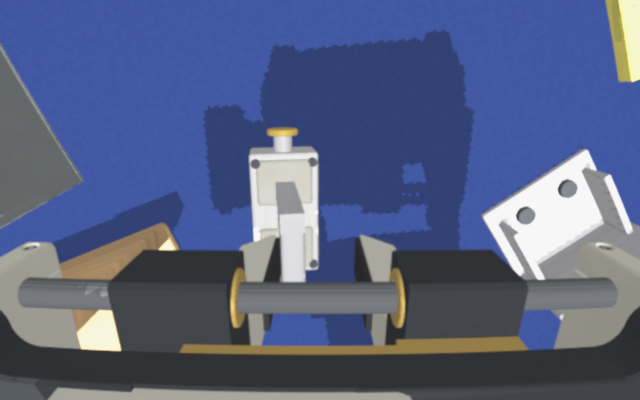

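Emit:
move_arm(
  increments=[
    [-0.1,0,0,0],
    [-0.2,0,0,0],
    [-0.3,0,0,0],
    [-0.4,0,0,0],
    [-0.4,0,0,0],
  ],
  gripper=0,
)

```text
time: 25.32
tool_pos: [0.658, -0.0853, 0.2558]
tool_rot: [-3.076, 1.563, -0.278]
contact_force: [1.1, 0.1, 0.2]
opening: 0.082
```

```bash
python3 - <<'E'
from h import *
rep(); im,C=shot("wrist","wrist18"); crop(im,200,70,440,250,"c18",s=3.3)
E
```

```text
t 25.32 pos [ 0.658  -0.0853  0.2558] yaw -109.70 open 0.0820 F [1.1 0.1 0.2] T [0.05 0.02 0.05] dstop -0.1519 lat -0.1409
```

View pics/c18.png

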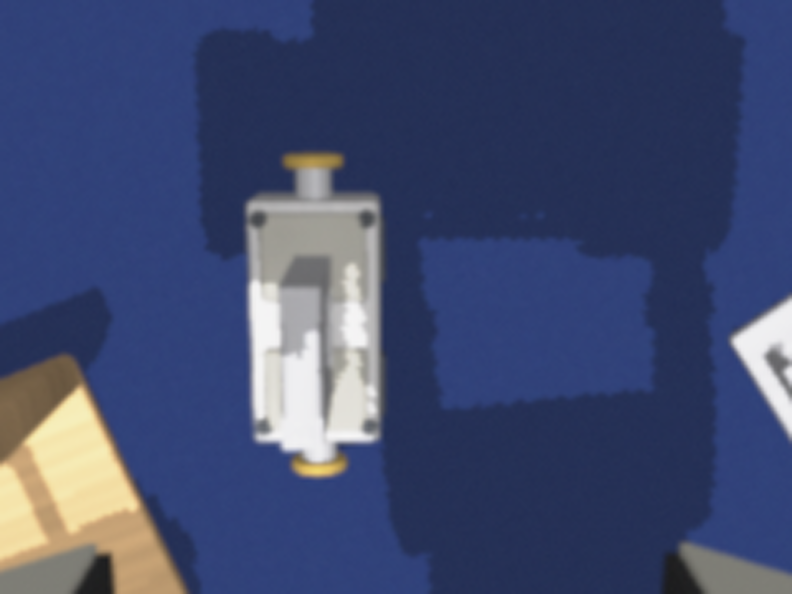

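```bash
python3 - <<'E'
from h import *
C=cam("wrist"); f=lambda p:(np.array(p)+.5)/3.3-.5+[200,70]
def ln(a): d=a[1]-a[0]; return np.linalg.norm(d[:2]).round(4),np.degrees(np.arctan2(d[1],d[0])).round(2)
X=onz(None,f([(246,200),(380,200),(380,442),(253,442)]),.028,C);print(X.mean(0),ln(X[[3,0]]),ln(X[[2,1]]),ln(X[[1,0]]))
X=onz(None,f([(313,157),(319,472)]),.018,C);print(X,X.mean(0),ln(X[[1,0]]))
c=np.array([0,0.]) 
c=X.mean(0)[:2]; th=np.radians(ln(X[[1,0]])[1]); v=np.array([np.cos(th),np.sin(th)]);u=np.array([-v[1],v[0]])
for b in ([.667,.030],[.682,.0305]): r=np.array(b)-c; print("board rel u,v",r@u,r@v)
E
```

```text
[ 0.6625155  -0.06096715  0.028     ] (np.float64(0.0834), np.float64(-19.9)) (np.float64(0.0834), np.float64(-19.76)) (np.float64(0.044), np.float64(70.25))
[[ 0.71431905 -0.07919124  0.018     ]
 [ 0.60957382 -0.04199028  0.018     ]] [ 0.66194644 -0.06059076  0.018     ] (np.float64(0.1112), np.float64(-19.55))
board rel u,v 0.0870592605958919 -0.025552102511600235
board rel u,v 0.09254987563991307 -0.011584169721155946
```

```bash
python3 - <<'E'
from h import *
import pickle
C2=pickle.load(open("C2.pkl","rb"))
print("bottle base, marker, box",onz(None,[[480,40],[470,15],[530,85],[212,0]],0,C2))
go([.6055,-.0405,.16],-19.6)
E
```

```text
bottle base, marker, box [[ 8.19951967e-01 -2.31187462e-01  0.00000000e+00]
 [ 8.45491197e-01 -1.99406204e-01  0.00000000e+00]
 [ 7.94799936e-01 -3.40798741e-01  0.00000000e+00]
 [ 7.10968579e-01  1.69765934e-01  1.11022302e-16]]
inc [ 0.2324 -0.0615  0.1596] twist -1.502 dist 0.1154 rows 8.4
```

Emit:
move_arm(
  increments=[
    [0,-0.015,0.04,-0.17],
    [0,-0.03,0.08,-0.34],
    [0.05,-0.045,0.12,-0.51],
    [0.05,-0.06,0.16,-0.68],
    [0.05,-0.06,0.16,-0.85],
  ],
  gripper=1,
)

```text
time: 26.0
tool_pos: [0.6028, -0.0398, 0.2299]
tool_rot: [-0.723, 1.567, 2.972]
contact_force: [-0.1, 0.1, 0.2]
opening: 0.0452
```

Emit:
move_arm(
  increments=[
    [0,0,0,-0.17],
    [0,0,0,-0.34],
    [0,0,0,-0.51],
    [0,0,0,-0.65],
    [0,0,0,-0.65],
  ],
)

```text
time: 26.62
tool_pos: [0.6037, -0.0407, 0.2301]
tool_rot: [-1.351, 1.568, 3.017]
contact_force: [0.3, -0.0, 0.7]
opening: 0.0008
```

```bash
python3 - <<'E'
from h import *
rep(); go([.6055,-.0405,.045],-19.6); im,C=shot("wrist","wrist19")
E
```

```text
t 26.62 pos [ 0.6037 -0.0407  0.2301] yaw -19.78 open 0.0008 F [ 0.3 -0.   0.7] T [-0.04 -0.03 -0.02] dstop -0.1120 lat -0.1988
inc [ 0.4628  0.0053 -0.0022] twist -0.003 dist 0.1851 rows 3.0
```

View pics/wrist19.png

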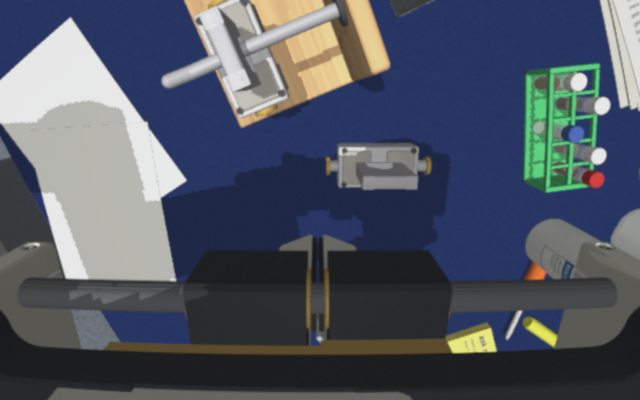

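Emit:
move_arm(
  increments=[
    [0.12,0.001,0,0],
    [0.25,0.003,0,0],
    [0.36,0.005,-0.002,0],
    [0.45,0.005,-0.002,0],
    [0.45,0.005,-0.002,0],
  ],
)

```text
time: 27.3
tool_pos: [0.6041, -0.0402, 0.0485]
tool_rot: [-1.398, 1.564, 2.968]
contact_force: [-0.2, 0.5, 0.4]
opening: 0.0006
```

```bash
python3 - <<'E'
from h import *
rep(); im,C=shot("wrist","wrist20")
E
```

```text
t 27.30 pos [ 0.6041 -0.0402  0.0485] yaw -19.83 open 0.0006 F [-0.2  0.5  0.4] T [-0.05 -0.03 -0.01] dstop -0.1125 lat -0.1991
```

View pics/wrist20.png

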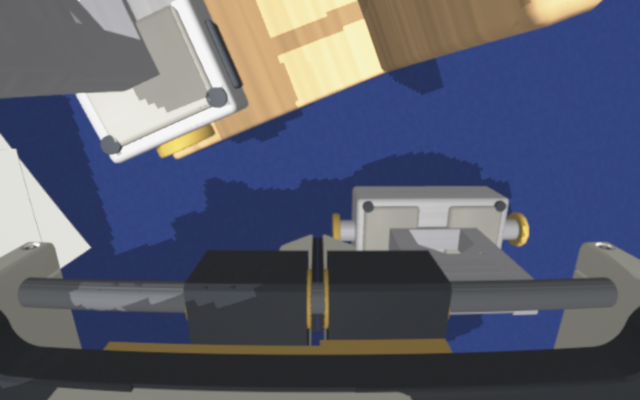

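Emit:
move_arm(
  increments=[
    [0,0.02,0,0],
    [0,0.04,0,0],
    [0,0.055,0,0],
    [0,0.07,0,0],
    [0,0.08,0,0],
  ],
)

```text
time: 27.98
tool_pos: [0.6367, -0.0513, 0.052]
tool_rot: [-1.473, 1.57, 2.896]
contact_force: [-4.2, 1.8, 3.6]
opening: 0.0009
```

```bash
python3 - <<'E'
from h import *
rep(); im,C=shot("wrist","wrist21")
E
```

```text
t 27.98 pos [ 0.6367 -0.0513  0.052 ] yaw -19.70 open 0.0009 F [-4.2  1.8  3.6] T [0.19 0.58 0.04] dstop -0.1407 lat -0.1795
```

View pics/wrist21.png

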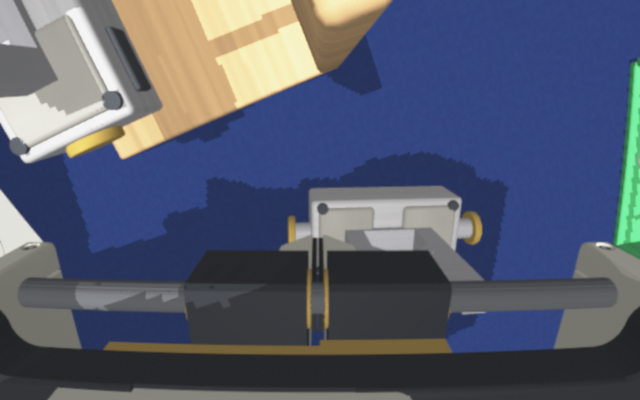

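Emit:
move_arm(
  increments=[
    [0,0.02,0,0],
    [0,0.04,0,0],
    [0,0.06,0,0],
    [0,0.08,0,0],
    [0,0.09,0,0],
  ],
)

```text
time: 28.65
tool_pos: [0.6711, -0.0638, 0.0516]
tool_rot: [0.873, 1.571, -1.042]
contact_force: [-3.4, 1.4, 2.7]
opening: 0.0004
```

```bash
python3 - <<'E'
from h import *
rep(); im,C=shot("wrist","wrist22")
E
```

```text
t 28.65 pos [ 0.6711 -0.0638  0.0516] yaw -19.70 open 0.0004 F [-3.4  1.4  2.7] T [0.15 0.44 0.01] dstop -0.1704 lat -0.1580
```

View pics/wrist22.png

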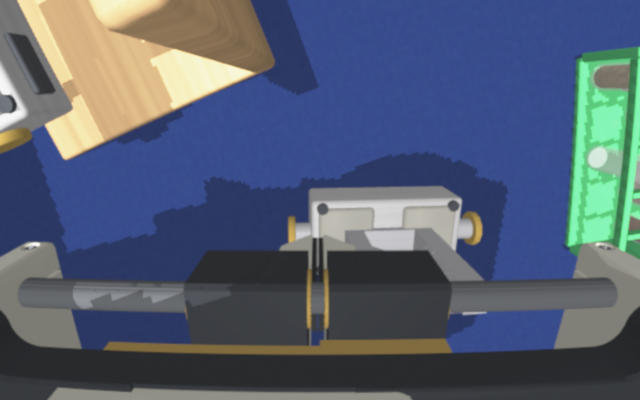

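Emit:
move_arm(
  increments=[
    [0,-0.03,0,0],
    [-0.1,-0.03,0,0],
    [-0.25,-0.03,0,0],
    [-0.4,-0.03,0,0.05],
    [-0.5,-0.03,0,0.15],
  ],
)

```text
time: 29.32
tool_pos: [0.6604, -0.0598, 0.2555]
tool_rot: [1.829, 1.565, -0.246]
contact_force: [0.7, -0.1, 0.8]
opening: 0.0003
```

Emit:
move_arm(
  increments=[
    [0,0,0,0.17],
    [0,0,0,0.34],
    [0,0,0,0.51],
    [0,0,0,0.68],
    [0,0,0,0.85],
  ],
  gripper=0,
)

```text
time: 29.95
tool_pos: [0.6598, -0.0597, 0.2518]
tool_rot: [2.613, 1.569, -0.355]
contact_force: [-0.0, 0.4, 0.9]
opening: 0.0456
```

Emit:
move_arm(
  increments=[
    [0,0,0,0.17],
    [0,0,0,0.34],
    [0,0,0,0.5],
    [0,0,0,0.5],
  ],
)

```text
time: 30.45
tool_pos: [0.6597, -0.0597, 0.2518]
tool_rot: [3.114, 1.57, -0.37]
contact_force: [-0.3, -0.1, -0.2]
opening: 0.0859
```

```bash
python3 - <<'E'
from h import *
rep(); im,C=shot("wrist","wrist23"); crop(im,200,40,440,220,"c23",s=3.3)
E
```

```text
t 30.45 pos [ 0.6597 -0.0597  0.2518] yaw -109.61 open 0.0859 F [-0.3 -0.1 -0.2] T [ 0.08  0.1  -0.01] dstop -0.1606 lat -0.1651
```

View pics/c23.png

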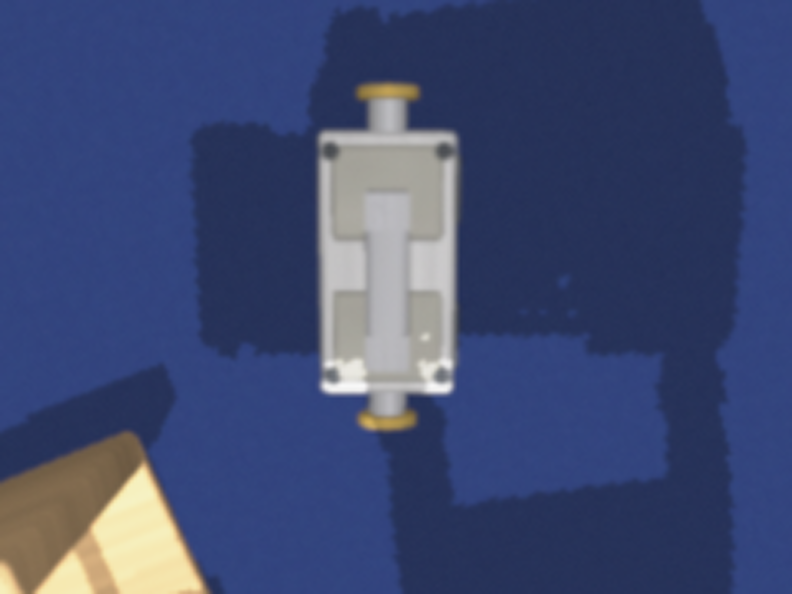

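```bash
python3 - <<'E'
from h import *
C=cam("wrist"); f=lambda p:(np.array(p)+.5)/3.3-.5+[200,40]
def ln(a): d=a[1]-a[0]; return np.linalg.norm(d[:2]).round(4),np.degrees(np.arctan2(d[1],d[0])).round(2)
X=onz(None,f([(319,131),(458,131),(455,393),(321,393)]),.028,C);print(X.mean(0),ln(X[[3,0]]),ln(X[[2,1]]),ln(X[[1,0]]));m=X.mean(0)
X=onz(None,f([(388,87),(387,427)]),.018,C);print(X,X.mean(0),ln(X[[1,0]]))
X=onz(None,f([(387,190),(387,373)]),.092,C);print("tab",X.mean(0),ln(X))
th=np.radians(-19.7); v=np.array([np.cos(th),np.sin(th)]);u=np.array([-v[1],v[0]])
for b in ([.667,.030],[.682,.0305]): r=np.array(b)-m[:2]; print("board rel u,v",r@u,r@v)
go([.6975,-.0725,.060],-109.5)
E
```

```text
[ 0.70590804 -0.07635524  0.028     ] (np.float64(0.0839), np.float64(-19.88)) (np.float64(0.0839), np.float64(-19.25)) (np.float64(0.0439), np.float64(70.55))
[[ 0.75864043 -0.09490011  0.018     ]
 [ 0.65349388 -0.05739006  0.018     ]] [ 0.70606716 -0.07614509  0.018     ] (np.float64(0.1116), np.float64(-19.63))
tab [ 0.70612739 -0.07605561  0.092     ] (np.float64(0.0491), np.float64(160.53))
board rel u,v 0.08701460531697706 -0.07248262055920238
board rel u,v 0.09254176946572933 -0.058529110016233336
inc [ 0.4796 -0.0014 -0.0995] twist -0.0 dist 0.1959 rows 3.1
```

```bash
python3 - <<'E'
from h import *
go([.706,-.0762,.15],-109.6)
go([.706,-.0762,.060],-109.6)
E
```

```text
inc [ 2.546e-01  2.000e-04 -1.228e-01] twist 0.002 dist 0.1131 rows 1.8
inc [ 4.796e-01  2.000e-04 -1.226e-01] twist 0.002 dist 0.198 rows 3.2
```

Emit:
move_arm(
  increments=[
    [0.05,0,-0.06,0],
    [0.12,0,-0.11,0],
    [0.24,0,-0.123,0.002],
    [0.24,0,-0.123,0.002],
  ],
  squeeze=55,
)

```text
time: 31.0
tool_pos: [0.7035, -0.0758, 0.151]
tool_rot: [0.145, 1.562, 2.943]
contact_force: [-1.2, 0.2, -0.3]
opening: 0.0919
```

```bash
python3 - <<'E'
from h import *
rep();go([.706,-.0762,.060],-109.6)
E
```

```text
t 31.00 pos [ 0.7035 -0.0758  0.151 ] yaw -109.68 open 0.0919 F [-1.2  0.2 -0.3] T [ 0.04  0.04 -0.04] dstop -0.1983 lat -0.1376
inc [ 0.2273 -0.0015 -0.0083] twist -0.001 dist 0.091 rows 1.5
```

Emit:
move_arm(
  increments=[
    [0.08,0,-0.003,0],
    [0.16,0,-0.006,0],
    [0.227,0,-0.006,0],
    [0.227,0,-0.006,0],
  ],
)

```text
time: 31.5
tool_pos: [0.7074, -0.0767, 0.065]
tool_rot: [0.181, 1.569, 2.978]
contact_force: [-0.3, 0.6, -0.3]
opening: 0.0915
```

Emit:
move_arm(
  increments=[
    [0,0,0,0],
    [0,0,0,0],
    [0,0,0,0],
    [0,0,0,0],
    [0,0,0,0],
  ],
  gripper=1,
)

```text
time: 32.12
tool_pos: [0.7079, -0.0769, 0.065]
tool_rot: [2.837, 1.571, -0.65]
contact_force: [-0.4, -0.4, -0.1]
opening: 0.0466
```

Emit:
move_arm(
  increments=[
    [0,0,0,0],
    [0,0,0,0],
    [0,0,0,0],
    [0,0,0,0],
    [0,0,0,0],
  ],
)

```text
time: 32.75
tool_pos: [0.7079, -0.0768, 0.0648]
tool_rot: [-2.944, 1.571, -0.148]
contact_force: [0.6, -0.2, -1.2]
opening: 0.0116
```

```bash
python3 - <<'E'
from h import *
rep(); st=robot.observe();print(st["qpos"]); go([.60,-.12,.15],-100)
E
```

```text
t 32.75 pos [ 0.7079 -0.0768  0.0648] yaw -109.81 open 0.0116 F [ 0.6 -0.2 -1.2] T [ 0.11  0.02 -0.02] dstop -0.2022 lat -0.1354
[-2.15617713e-01  8.25995909e-01  1.12214991e+00  1.55461883e-07
  1.19344471e+00  1.70093660e+00]
inc [-0.2129  0.1929  0.2172] twist -0.164 dist 0.1441 rows 2.3
```

Emit:
move_arm(
  increments=[
    [-0.1,0,0,0],
    [-0.19,0.02,0.1,0],
    [-0.22,0.05,0.22,-0.05],
    [-0.22,0.1,0.34,-0.1],
    [-0.22,0.17,0.46,-0.2],
  ],
)

```text
time: 33.38
tool_pos: [0.5098, -0.0781, 0.1528]
tool_rot: [1.482, 1.571, -1.792]
contact_force: [0.2, -0.5, -3.0]
opening: 0.0119
```

```bash
python3 - <<'E'
from h import *
rep(); p=S-.11*N; go([p[0],p[1],.12],-74.1)
E
```

```text
t 33.38 pos [ 0.5098 -0.0781  0.1528] yaw -97.59 open 0.0119 F [ 0.2 -0.5 -3. ] T [-0.06  0.04  0.02] dstop -0.0114 lat -0.1885
inc [0.0822 0.553  0.0906] twist -0.391 dist 0.2266 rows 3.6
```

Emit:
move_arm(
  increments=[
    [0,0.11,0.1,-0.1],
    [0,0.24,0.1,-0.2],
    [0.02,0.37,0.09,-0.3],
    [0.05,0.5,0.09,-0.391],
    [0.08,0.553,0.09,-0.391],
  ],
)

```text
time: 34.0
tool_pos: [0.4453, -0.2953, 0.1203]
tool_rot: [1.394, 1.57, -1.477]
contact_force: [0.3, -0.1, -2.9]
opening: 0.0117
```

```bash
python3 - <<'E'
from h import *
rep(); p=S-.074*N; go([p[0],p[1],.069],-74.1); shot("wrist","wrist24")
E
```

```text
t 34.00 pos [ 0.4453 -0.2953  0.1203] yaw -74.49 open 0.0117 F [ 0.3 -0.1 -2.9] T [0.08 0.03 0.01] dstop 0.1102 lat 0.0027
inc [ 0.1283 -0.0075 -0.0905] twist -0.006 dist 0.0629 rows 1.0
```

View pics/wrist24.png

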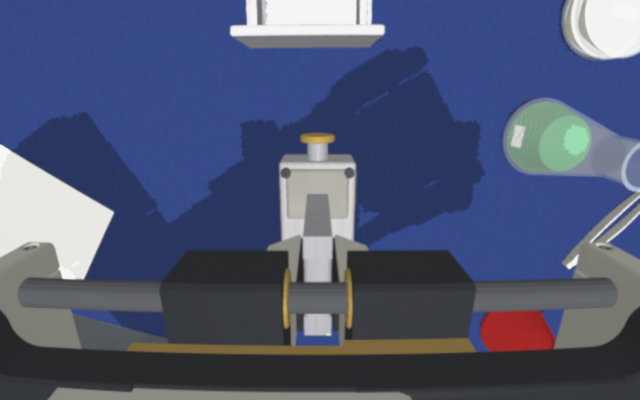

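Emit:
move_arm(
  increments=[
    [0.07,-0.007,-0.03,-0.006],
    [0.128,-0.007,-0.07,-0.006],
    [0.128,-0.007,-0.09,-0.006],
    [0.128,-0.007,-0.09,-0.006],
  ],
)

```text
time: 34.55
tool_pos: [0.4807, -0.2798, 0.0704]
tool_rot: [2.192, 1.57, -0.67]
contact_force: [0.3, 0.1, -2.0]
opening: 0.0119
```

```bash
python3 - <<'E'
from h import *
rep()
E
```

```text
t 34.55 pos [ 0.4807 -0.2798  0.0704] yaw -73.93 open 0.0119 F [ 0.3  0.1 -2. ] T [-0.  0.  0.] dstop 0.0719 lat -0.0025
```

Press: go to about dstop 0.050, then on.

Emit:
move_arm(
  increments=[
    [0,0.006,-0.02,0.002],
    [0,0.006,-0.032,0.002],
    [0,0.006,-0.042,0.002],
    [0,0.006,-0.05,0.002],
    [0,0.006,-0.058,0.002],
  ],
)

```text
time: 35.17
tool_pos: [0.5023, -0.2764, 0.0698]
tool_rot: [-0.126, 1.569, -2.991]
contact_force: [-4.0, -2.0, -0.7]
opening: 0.0117
```

Emit:
move_arm(
  increments=[
    [0,0,-0.004,0],
    [0,0,-0.008,0],
    [0,0,-0.011,0],
    [0,0,-0.011,0],
  ],
)

```text
time: 35.67
tool_pos: [0.5072, -0.2751, 0.0697]
tool_rot: [2.084, 1.571, -0.78]
contact_force: [-2.7, -1.1, 0.3]
opening: 0.0111
```

```bash
python3 - <<'E'
from h import *
rep()
E
```

```text
t 35.67 pos [ 0.5072 -0.2751  0.0697] yaw -74.11 open 0.0111 F [-2.7 -1.1  0.3] T [-0.23  0.64  0.  ] dstop 0.0451 lat 0.0002
```

Emit:
move_arm(
  increments=[
    [0,0,-0.004,0],
    [0,0,-0.006,0],
    [0,0,-0.006,0],
  ],
)

```text
time: 36.05
tool_pos: [0.5088, -0.2746, 0.0698]
tool_rot: [-0.108, 1.57, -2.972]
contact_force: [-6.3, -2.4, 0.5]
opening: 0.0119
```

```bash
python3 - <<'E'
from h import *
rep(); shot("wrist","wrist25")
E
```

```text
t 36.05 pos [ 0.5088 -0.2746  0.0698] yaw -74.10 open 0.0119 F [-6.3 -2.4  0.5] T [-0.41  1.19 -0.  ] dstop 0.0434 lat 0.0002
```

View pics/wrist25.png

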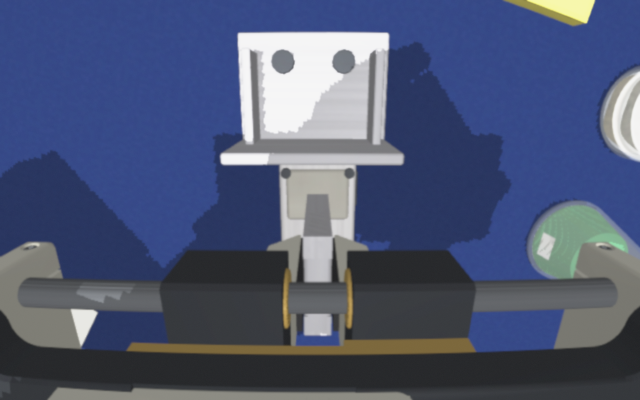

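Looks firm; press to about 15 N.

Emit:
move_arm(
  increments=[
    [0,0,-0.004,0],
    [0,0,-0.007,0],
    [0,0,-0.007,0],
  ],
)

```text
time: 36.48
tool_pos: [0.5094, -0.2744, 0.07]
tool_rot: [-0.18, 1.565, -3.044]
contact_force: [-15.4, -5.3, 6.3]
opening: 0.0116
```

```bash
python3 - <<'E'
from h import *
rep()
E
```

```text
t 36.48 pos [ 0.5094 -0.2744  0.07  ] yaw -74.08 open 0.0116 F [-15.4  -5.3   6.3] T [-0.96  2.9  -0.01] dstop 0.0428 lat 0.0002
```

Home (16 N). Back off, turn end for end.

Emit:
move_arm(
  increments=[
    [0,0,0.05,0],
    [-0.03,0,0.13,0],
    [-0.08,0,0.22,0],
    [-0.1,0,0.25,0],
    [-0.1,0,0.25,0],
  ],
)

```text
time: 37.1
tool_pos: [0.4166, -0.3014, 0.1103]
tool_rot: [2.381, 1.568, -0.485]
contact_force: [0.5, 0.1, -2.4]
opening: 0.0115
```

```bash
python3 - <<'E'
from h import *
rep(); im,C=shot("wrist","wrist26"); crop(im,220,100,420,250,"c26",s=4)
E
```

```text
t 37.10 pos [ 0.4166 -0.3014  0.1103] yaw -74.18 open 0.0115 F [ 0.5  0.1 -2.4] T [ 0.02 -0.02  0.03] dstop 0.1394 lat 0.0008
```

View pics/c26.png

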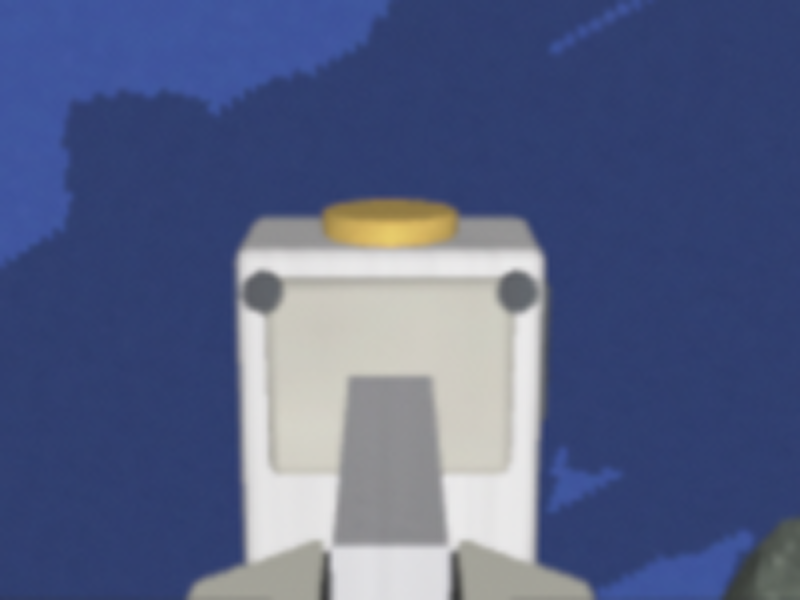

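Emit:
move_arm(
  increments=[
    [0,0,0,-0.17],
    [0,0,0,-0.34],
    [0,0,0,-0.51],
    [0,0,0,-0.68],
    [0,0,0,-0.85],
  ],
)

```text
time: 37.78
tool_pos: [0.4171, -0.3003, 0.1088]
tool_rot: [-2.727, 1.57, 1.589]
contact_force: [0.4, 0.4, -2.6]
opening: 0.0116
```

Emit:
move_arm(
  increments=[
    [0,0,0,-0.17],
    [0,0,0,-0.34],
    [0,0,0,-0.51],
    [0,0,0,-0.68],
    [0,0,0,-0.85],
  ],
)

```text
time: 38.4
tool_pos: [0.4171, -0.3003, 0.1088]
tool_rot: [2.662, 1.57, 1.585]
contact_force: [0.9, 0.0, -2.5]
opening: 0.0113
```

Emit:
move_arm(
  increments=[
    [0,0,0,-0.17],
    [0,0,0,-0.34],
    [0,0,0,-0.51],
    [0,0,0,-0.68],
    [0,0,0,-0.85],
  ],
)

```text
time: 39.02
tool_pos: [0.4171, -0.3003, 0.1088]
tool_rot: [1.773, 1.57, 1.586]
contact_force: [0.2, -0.1, -2.9]
opening: 0.012
```

Emit:
move_arm(
  increments=[
    [0,0,0,-0.17],
    [0,0,0,-0.34],
    [0,0,0,-0.45],
    [0,0,0,-0.45],
  ],
)

```text
time: 39.52
tool_pos: [0.4168, -0.3004, 0.109]
tool_rot: [1.416, 1.57, 1.693]
contact_force: [0.0, -0.1, -2.8]
opening: 0.0118
```

```bash
python3 - <<'E'
from h import *
rep(); p=S-.072*N; go([p[0],p[1],.069],105.9); shot("wrist","wrist27")
E
```

```text
t 39.52 pos [ 0.4168 -0.3004  0.109 ] yaw 105.88 open 0.0118 F [ 0.  -0.1 -2.8] T [ 0.12 -0.17  0.01] dstop 0.1389 lat -0.0001
inc [ 0.0999 -0.0004  0.1673] twist -0.0 dist 0.078 rows 1.2
```

View pics/wrist27.png

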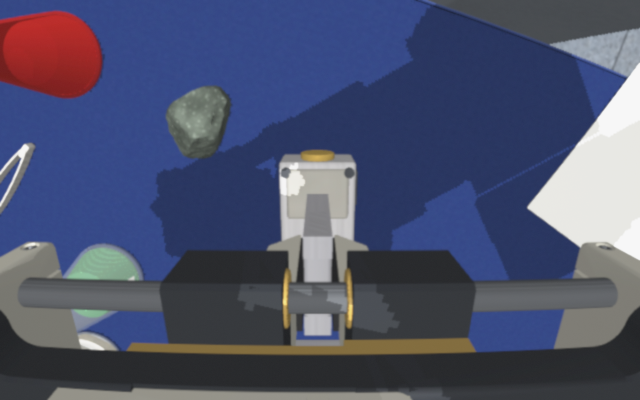

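First end home and held firmly; now the second end.

Emit:
move_arm(
  increments=[
    [0.05,0,0.06,0],
    [0.098,0,0.12,0],
    [0.098,0,0.165,0],
    [0.098,0,0.165,0],
  ],
)

```text
time: 40.08
tool_pos: [0.4808, -0.2827, 0.0708]
tool_rot: [-0.905, 1.57, -0.627]
contact_force: [-1.1, 0.1, -3.1]
opening: 0.0113
```

Emit:
move_arm(
  increments=[
    [0,0,0.02,0],
    [0,0,0.035,0],
    [0,0,0.045,0],
    [0,0,0.053,0],
    [0,0,0.06,0],
  ],
)

```text
time: 40.7
tool_pos: [0.5021, -0.2766, 0.0707]
tool_rot: [-3.004, 1.57, -2.727]
contact_force: [-4.1, -2.3, -1.2]
opening: 0.0114
```

```bash
python3 - <<'E'
from h import *
rep()
E
```

```text
t 40.70 pos [ 0.5021 -0.2766  0.0707] yaw 105.87 open 0.0114 F [-4.1 -2.3 -1.2] T [-0.23  0.53 -0.05] dstop 0.0504 lat 0.0004
```

Emit:
move_arm(
  increments=[
    [0,0,0.005,0],
    [0,0,0.01,0],
    [0,0,0.0125,0],
    [0,0,0.015,0],
    [0,0,0.015,0],
  ],
)

```text
time: 41.32
tool_pos: [0.5051, -0.2757, 0.0708]
tool_rot: [2.985, 1.565, -3.021]
contact_force: [-15.8, -6.6, 8.4]
opening: 0.0115
```

```bash
python3 - <<'E'
from h import *
rep()
E
```

```text
t 41.33 pos [ 0.5051 -0.2757  0.0708] yaw 105.91 open 0.0115 F [-15.8  -6.6   8.4] T [-1.04  2.91 -0.06] dstop 0.0473 lat 0.0003
```

Emit:
move_arm(
  increments=[
    [0,0,-0.05,0],
    [-0.06,0,-0.13,0],
    [-0.14,0,-0.2,0],
    [-0.22,0,-0.2,0.1],
    [-0.22,0,-0.2,0.27],
  ],
)

```text
time: 41.95
tool_pos: [0.4329, -0.2977, 0.1613]
tool_rot: [-0.568, 1.564, -0.579]
contact_force: [-0.1, 1.0, -3.3]
opening: 0.0118
```

```bash
python3 - <<'E'
from h import *
rep(); go([.46,.05,.156],2.1);im,C=shot("wrist","wrist28")
E
```

```text
t 41.95 pos [ 0.4329 -0.2977  0.1613] yaw 89.36 open 0.0118 F [-0.1  1.  -3.3] T [ 0.06 -0.12 -0.02] dstop 0.1227 lat 0.0016
inc [0.0105 0.87   0.0579] twist 1.454 dist 0.3488 rows 8.2
```

Emit:
move_arm(
  increments=[
    [0,0.1,0.006,0.17],
    [0,0.2,0.013,0.34],
    [0,0.31,0.02,0.51],
    [0,0.42,0.028,0.68],
    [0,0.53,0.035,0.85],
  ],
)

```text
time: 42.62
tool_pos: [0.4467, -0.0828, 0.1582]
tool_rot: [1.787, 1.57, 0.888]
contact_force: [0.0, 0.3, -1.9]
opening: 0.0118
```

```bash
python3 - <<'E'
from h import *
rep(); go([.475,.185,.154],2.1)
E
```

```text
t 42.62 pos [ 0.4467 -0.0828  0.1582] yaw 38.50 open 0.0118 F [ 0.   0.3 -1.9] T [ 0.01 -0.14 -0.05] dstop 0.0506 lat -0.2012
inc [ 0.0111  0.4722 -0.48  ] twist 0.607 dist 0.2694 rows 4.3
```

Emit:
move_arm(
  increments=[
    [0,0.09,-0.095,0.15],
    [0.002,0.19,-0.2,0.3],
    [0.004,0.3,-0.31,0.45],
    [0.008,0.4,-0.41,0.607],
    [0.01,0.47,-0.478,0.607],
  ],
)

```text
time: 43.25
tool_pos: [0.4736, 0.1848, 0.1541]
tool_rot: [3.025, 1.57, 1.496]
contact_force: [0.4, -0.0, -3.3]
opening: 0.0116
```

```bash
python3 - <<'E'
from h import *
rep(); im,C=shot("wrist","wrist29"); go([.53,.184,.151],2.1)
E
```

```text
t 43.25 pos [0.4736 0.1848 0.1541] yaw 2.36 open 0.0116 F [ 0.4 -0.  -3.3] T [ 0.03 -0.17 -0.01] dstop -0.0486 lat -0.4513
inc [0.0079 0.1394 0.0199] twist 0.006 dist 0.0564 rows 0.9
```

View pics/wrist29.png

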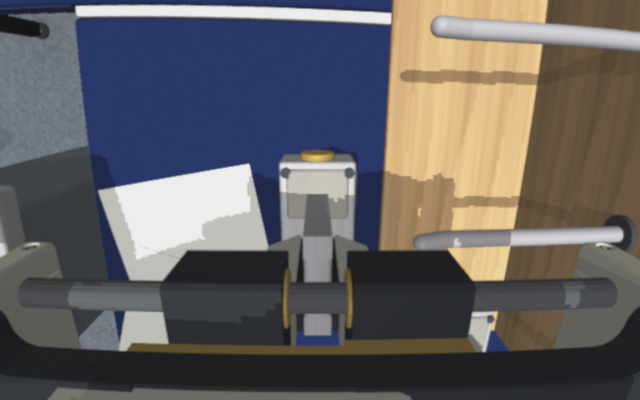

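```bash
python3 - <<'E'
from h import *
go([.539,.1868,.1505],2.1); go([.580,.1885,.1505],2.1)
E
```

```text
inc [0.0092 0.1622 0.0139] twist 0.006 dist 0.0652 rows 1.0
inc [0.0094 0.2648 0.0141] twist 0.006 dist 0.1061 rows 1.7
```

```bash
python3 - <<'E'
from h import *
rep(); go([.539,.1868,.1505],2.1); go([.580,.1885,.1505],2.1)
C=cam("wrist"); print(onz(None,[[417,243]],.136,C), onz(None,[[605,236]],.129,C))
E
```

```text
t 43.30 pos [0.4739 0.1895 0.1541] yaw 2.47 open 0.0118 F [-0.3  6.2 -2.3] T [ 0.66 -0.15  0.04] dstop -0.0502 lat -0.4557
inc [0.0092 0.1622 0.0139] twist 0.006 dist 0.0652 rows 1.0
inc [0.0094 0.2648 0.0141] twist 0.006 dist 0.1061 rows 1.7
[[0.52922674 0.1901314  0.136     ]] [[0.64627271 0.19520711 0.129     ]]
```

Emit:
move_arm(
  increments=[
    [0,0,0,0],
    [0,0,0,0],
  ],
)

```text
time: 43.55
tool_pos: [0.4735, 0.1815, 0.1541]
tool_rot: [-1.277, 1.57, -2.807]
contact_force: [-0.8, 0.4, -4.1]
opening: 0.0115
```

```bash
python3 - <<'E'
from h import *
rep(); go([.539,.1868,.1505],2.1); im,C=shot("wrist","wrist30"); im,C=shot("side","side30"); crop(im,260,120,420,240,"c30",s=5)
E
```

```text
t 43.55 pos [0.4735 0.1815 0.1541] yaw 2.32 open 0.0115 F [-0.8  0.4 -4.1] T [ 0.01 -0.15 -0.  ] dstop -0.0476 lat -0.4481
inc [ 0.0089  0.1643 -0.0066] twist 0.004 dist 0.0658 rows 1.1
```

View pics/wrist30.png

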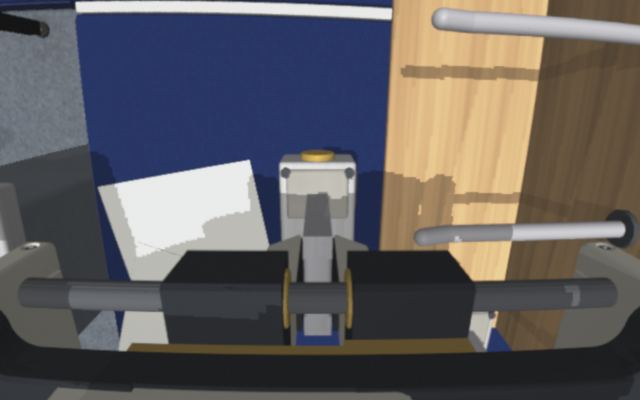

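View pics/c30.png

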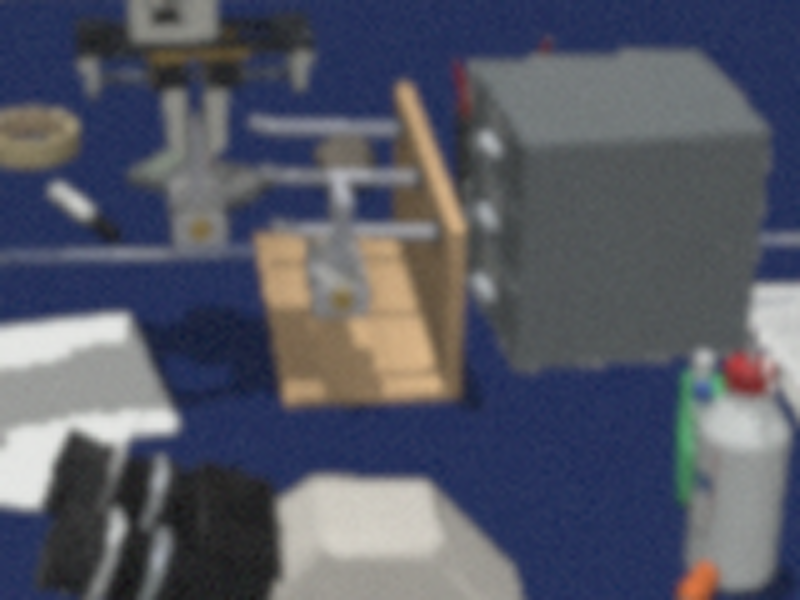

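```bash
python3 - <<'E'
from h import *
rep();C=cam("wrist"); print(onz(None,[[417,238]],.136,C), onz(None,[[520,233],[605,230]],.129,C)); go([.539,.1868,.1505],2.1)
E
```

```text
t 43.65 pos [0.4737 0.1811 0.1544] yaw 2.22 open 0.0120 F [ 0.2  0.8 -3. ] T [-0.04 -0.09 -0.01] dstop -0.0477 lat -0.4476
[[0.52865247 0.18422196 0.136     ]] [[0.59118236 0.18630815 0.129     ]
 [0.64485288 0.18969483 0.129     ]]
inc [ 0.0097  0.1637 -0.008 ] twist 0.002 dist 0.0657 rows 1.1
```

Emit:
move_arm(
  increments=[
    [0.009,0.02,-0.007,0.002],
    [0.009,0.06,-0.007,0.002],
    [0.009,0.11,-0.007,0.002],
    [0.009,0.162,-0.007,0.002],
    [0.009,0.162,-0.007,0.002],
  ],
)

```text
time: 44.28
tool_pos: [0.5398, 0.1868, 0.1504]
tool_rot: [1.585, 1.57, 0.05]
contact_force: [-0.6, -0.0, -2.4]
opening: 0.0117
```

```bash
python3 - <<'E'
from h import *
rep(); go([.580,.1885,.1505],2.1); shot("wrist","wrist31")
E
```

```text
t 44.27 pos [0.5398 0.1868 0.1504] yaw 2.07 open 0.0117 F [-0.6 -0.  -2.4] T [-0.02 -0.06  0.03] dstop -0.1128 lat -0.4351
inc [-0.0002  0.1006 -0.0005] twist -0.0 dist 0.0402 rows 0.6
```

View pics/wrist31.png

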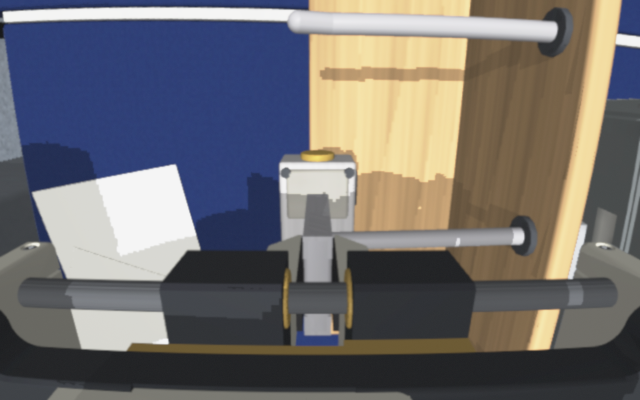

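Same picture as the first hang. Continue in, then lower.

Emit:
move_arm(
  increments=[
    [0,0.03,0,0],
    [0,0.07,0,0],
    [0,0.1,0,0],
    [0,0.1,0,0],
  ],
)

```text
time: 44.82
tool_pos: [0.5789, 0.1888, 0.1507]
tool_rot: [1.104, 1.571, -0.43]
contact_force: [-0.2, -1.1, -2.7]
opening: 0.0115
```

Emit:
move_arm(
  increments=[
    [0.01,0,0,0],
    [0.018,0,0,0],
    [0.024,0,0,0],
    [0.027,0,0,0],
    [0.027,0,0,0],
  ],
)

```text
time: 45.45
tool_pos: [0.5782, 0.1889, 0.1401]
tool_rot: [-0.774, 1.571, -2.307]
contact_force: [-0.3, -0.7, -2.4]
opening: 0.0114
```

```bash
python3 - <<'E'
from h import *
rep()
E
```

```text
t 45.45 pos [0.5782 0.1889 0.1401] yaw 2.15 open 0.0114 F [-0.3 -0.7 -2.4] T [ 0.05 -0.12  0.02] dstop -0.1503 lat -0.4266
```

Emit:
move_arm(
  increments=[
    [0.0015,0,0,0],
    [0.003,0,0,0],
    [0.003,0,0,0],
  ],
)

```text
time: 45.82
tool_pos: [0.5784, 0.1889, 0.1391]
tool_rot: [1.442, 1.57, -0.091]
contact_force: [0.2, 0.1, -1.6]
opening: 0.0117
```

```bash
python3 - <<'E'
from h import *
rep()
E
```

```text
t 45.83 pos [0.5784 0.1889 0.1391] yaw 2.15 open 0.0117 F [ 0.2  0.1 -1.6] T [-0.06 -0.06  0.01] dstop -0.1505 lat -0.4265
```

Contact is beginning (z as predicted). Release.

Emit:
move_arm(
  increments=[
    [0.0005,0,0,0],
    [0.0005,0,0,0],
    [0.0005,0,0,0],
    [0.0005,0,0,0],
    [0.0005,0,0,0],
  ],
  gripper=0.65,
)

```text
time: 46.45
tool_pos: [0.5783, 0.1889, 0.1387]
tool_rot: [0.672, 1.571, -0.861]
contact_force: [-0.2, -0.2, -0.0]
opening: 0.0322
```

```bash
python3 - <<'E'
from h import *
rep(); shot("wrist","wrist32")
E
```

```text
t 46.45 pos [0.5783 0.1889 0.1387] yaw 2.15 open 0.0322 F [-0.2 -0.2 -0. ] T [-0.06 -0.13 -0.01] dstop -0.1504 lat -0.4265
```

View pics/wrist32.png

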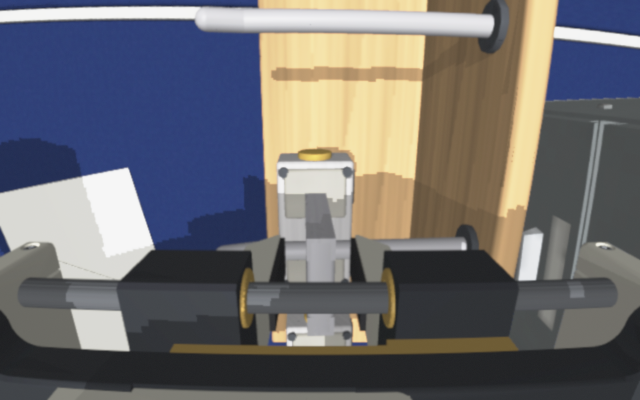

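Emit:
move_arm(
  increments=[
    [-0.03,0,0,0],
    [-0.1,0,0,0],
    [-0.2,0,0,0],
    [-0.33,0,0,0],
    [-0.48,0,0,0],
  ],
)

```text
time: 47.12
tool_pos: [0.5778, 0.1888, 0.3328]
tool_rot: [-1.178, 1.57, -2.711]
contact_force: [0.9, 0.2, 0.1]
opening: 0.0324
```

```bash
python3 - <<'E'
from h import *
rep(); go([.50,-.02,.42],-67)
E
```

```text
t 47.12 pos [0.5778 0.1888 0.3328] yaw 2.15 open 0.0324 F [0.9 0.2 0.1] T [-0.04 -0.08 -0.02] dstop -0.1499 lat -0.4266
inc [-0.2178 -0.2139  0.5144] twist 1.152 dist 0.2393 rows 6.5
```

Emit:
move_arm(
  increments=[
    [-0.05,-0.03,0.08,0.17],
    [-0.1,-0.08,0.19,0.34],
    [-0.15,-0.13,0.3,0.51],
    [-0.2,-0.18,0.42,0.68],
    [-0.218,-0.214,0.514,0.85],
  ],
  gripper=0.3,
)

```text
time: 47.75
tool_pos: [0.4996, -0.0213, 0.4205]
tool_rot: [2.162, 1.567, -0.268]
contact_force: [0.6, 0.3, -1.4]
opening: 0.0645
```

Emit:
move_arm(
  increments=[
    [0,0,0,0.15],
    [0,0,0,0.3],
    [0,0,0,0.3],
  ],
)

```text
time: 48.12
tool_pos: [0.5002, -0.0198, 0.4188]
tool_rot: [2.493, 1.57, -0.244]
contact_force: [-0.4, -0.3, -0.2]
opening: 0.0644
```

```bash
python3 - <<'E'
from h import *
rep(); shot("wrist","wrist33"); im,C=shot("side","side33"); crop(im,240,110,440,260,"c33",s=4);im,C=shot("scene","scene33"); crop(im,150,150,470,310,"d33",s=2.5)
E
```

```text
t 48.12 pos [ 0.5002 -0.0198  0.4188] yaw -66.79 open 0.0644 F [-0.4 -0.3 -0.2] T [-0.   -0.01  0.04] dstop -0.0181 lat -0.2472
```

View pics/wrist33.png

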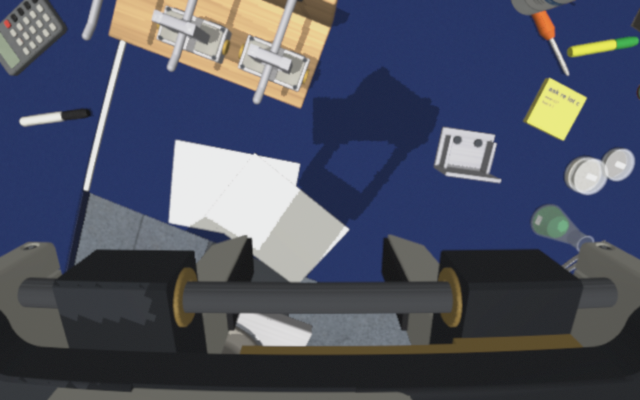

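View pics/c33.png

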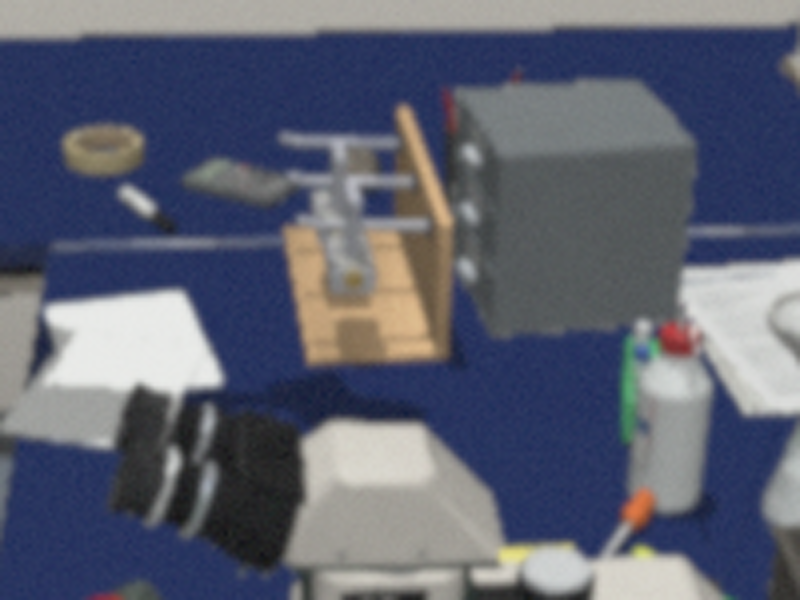

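View pics/d33.png

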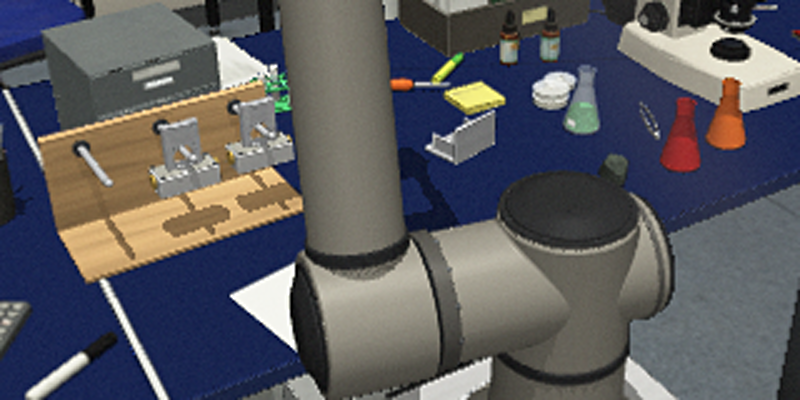

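```bash
python3 - <<'E'
from h import *
im=cv2.imread("pics/wrist33.png"); crop(im,130,0,340,115,"c34",s=3.8)
im=cv2.imread("pics/scene33.png"); crop(im,200,180,280,240,"c35",s=9)
E
```

```text
(no output)
```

View pics/c34.png

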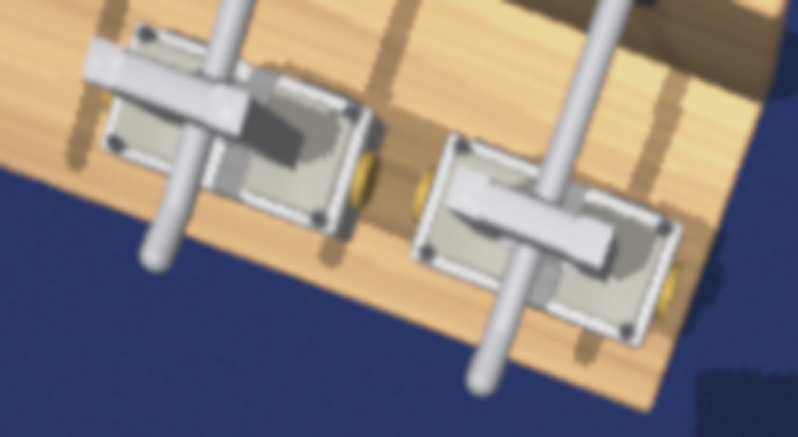

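View pics/c35.png

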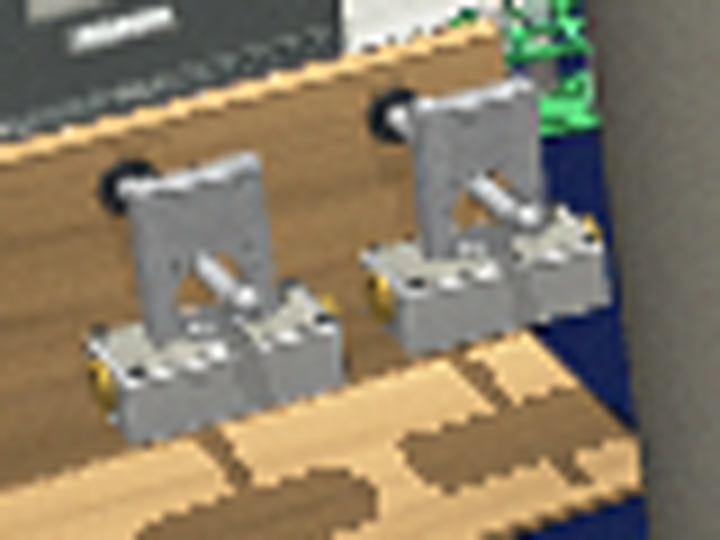

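```bash
python3 - <<'E'
from cell import robot
print(robot.hand_in())
E
```

```text
the job is handed in; nothing more can be done
None
```

Only two carriers were on the bench, and both are now locked and hanging: the first on the right peg, the second on the middle peg. I handed the job in at about 48 s.

- **Pressing:** each end was pressed against the bracket until the force rose to about 16–18 N, well above the 4 N a plunger needs. The carrier was turned end for end between the two presses.
- **A problem with the second carrier:** it stood too close to the rack board for a normal grip. My first try held it only by the top few millimetres and dragged it. That tilted it, and the gripper pressed on it with a wrist force of about 31–33 N before I let go. It settled upright. I then slid it about 40 mm clear with closed fingers against its plate edge, both plungers still out, and gripped it normally.
- **Last checks:** the last pictures show both windows on their pegs, all four brass heads close against the trays and the green flask standing. No third carrier was in view, and the gripper was well clear of everything. No check failed.

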